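# Load the two-tier water-bath rack in reverse order

## Robot

A 6-joint arm with a two-finger parallel gripper is mounted at the origin on the work surface. World frame = base frame: x ahead of the robot, y to its left, z up, the work surface at z = 0. Lengths are in m, angles in degrees, forces in N, time in s.
With the tool pointing down it reaches from about 0.35 to 0.875 m from the base axis. Payload 4.2 kg.
Tool frame: the origin (TCP) lies at the very end of the fingers, on their centre line; the grasp point (between the pads) lies 19 mm behind it; x points along the fingers, y is the direction in which the jaws open and shut, and the axes are right-handed (so a half turn about x gives the same grasp; the last joint's range is limited). The gripper opens to 87 mm and grips with 3 to 60 N. Pads are 19 mm wide; open, the fingers measure 117 mm over their backs; the gripper's body (75 mm by 190 mm) begins 51 mm behind the grasp point.
Start: joints at [-56.058, 22.042, 0.453, 0, -68.411, -14.817], TCP at [0.205, -0.59, 0.223] pointing down, gripper open.
Joint ranges: [-179.83, 179.83], [-69.29, 118.12], [-61.27, 80.66], [-181.25, 117.63], [-171.15, -9.14], [-177.46, 177.46]. Speed limits (degrees/s): [159.86, 159.86, 180, 180, 180, 180].

## Interface

Orientations are given as [roll, pitch, yaw] about the fixed x, y, z axes, in that order (R = Rz(yaw) Ry(pitch) Rx(roll)).
In Python, from plant import observe, eyes, robot gives the robot as it stands.
- The arm moves only by the tool move_arm, never from a script. Its argument "motion" is text: rows parted by semicolons, each of 7 numbers parted by spaces: the gripper command: -1 is shut, 1 is fully open, values between are in proportion, then the shift along the tool's x, y, z in m, then the turn, a rotation vector about the tool's x, y, z in rad. A call has 1 to 8 rows; each row is the pose to reach, as a shift and turn from the pose measured when the call began, along the tool's axes at that moment; what a row does not reach only later rows make up. A row lasts 1/12 s, in which the tool goes at most 41.7 mm and 7.16 degrees, less where a joint would pass 70% of its speed; a pose out of reach is approached as far as the arm can. A call with a gripper value outside its range is refused whole. The fingers move at their own pace and stop on an object; "force" is the grip in N (left out, the last holds). Time passes only in rows, so rows that repeat a pose let the fingers close. It gives the time, the measured TCP pose, the force and the opening at its end, in the units of the state.
- observe(): the state, without advancing time (a new reading comes with each control period).
- eyes.camera(name): name is "side" or "top"; returns the picture (420x560x3 uint8, red, green, blue); there is no depth.
- eyes.get_calibration(name): a dict with "fx", "fy", "cx", "cy" (pixels), "k1" (the pictures are not rectified: a ray, as slopes to the right and down, at radius r is drawn at 1 + k1 r^2 times it, then the intrinsics apply), "camera_from_world" (4x4, takes a point from world to camera coordinates). Camera axes: x right, y up, looking along -z (the intrinsics and any distortion apply to the point x, -y, -z); pixel columns grow to the right and rows downward; lengths in m; the calibration is good to about 2 mm. A picture is of the moment at which its call begins. get_calibration takes no time and is no camera call.
- robot.finish_job(): hands the job in, once; it reports no verdict.
The state is a dict: "clock": time; "qpos": joint angles; "dq": joint speeds; "joint_torque": joint torques, N m; "eef_pos": TCP position; "orientation": TCP orientation; "ft_force": force on the tool from outside, world axes, zero at the start; "torque": the same for the moment, N m; "gripper_width": finger opening in m.
Only numpy, scipy, OpenCV 4.12 (cv2) and the standard library are available. Lean on these libraries where they do the work, as an engineer would, in place of code of your own. Each camera call takes 0.05 s, during which the arm holds its last target.

## Task

Move the three amber bottles from the white strip into the three pockets of the dark steel lower frame, in reverse order as seen from the robot: the leftmost bottle goes to the right-hand pocket, the middle one to the middle, the rightmost to the left-hand pocket. Then fit the upper frame onto the lower one, over the bottles, with its four posts fully home in the four corner sockets. Keep the bottles upright, and let go of everything.

Things in the scene. Friction and masses are not known exactly. Their poses are not given: they have to be found in the camera images.
- jar_center (a point): Wide squat jar; amber glass with a white cap, 60 mm tall in all, round, 46 mm in diameter up to 46 mm height, cap 43 mm in diameter above that. This point is its centre, half-way up (30 mm above its underside); z is up. It starts standing in one of the three dishes on the strip, with its sides turned within 0.1 rad of the strip's axes.
- square_center (a point): Square bottle; amber glass with a white cap, 72 mm tall in all, body 36 x 36 mm up to 53 mm height, sides along its x and y, then a narrow neck and a cap 25 mm in diameter. This point is its centre, half-way up (36 mm above its underside); z is up. It starts standing in one of the three dishes on the strip, with its sides turned within 0.1 rad of the strip's axes.
- slim_center (a point): Slim bottle; amber glass with a white cap, 82 mm tall in all, round, 32 mm in diameter up to 60 mm height, then shoulder and a cap 23 mm in diameter. This point is its centre, half-way up (41 mm above its underside); z is up. It starts standing in one of the three dishes on the strip, with its sides turned within 0.1 rad of the strip's axes.
- dish_jar: Round white dish, 60 mm across, in which the squat jar stands at the start (that is how it is told from the other two); fixed, never moves. Origin at the centre of its underside; floor 3 mm thick, rim 8 mm high. It stands in one of three places on the strip, at y = -62, 0 or +62 mm in the strip's frame.
- dish_square: Round white dish, 60 mm across, in which the square bottle stands at the start (that is how it is told from the other two); fixed, never moves. Origin at the centre of its underside; floor 3 mm thick, rim 8 mm high. It stands in one of three places on the strip, at y = -62, 0 or +62 mm in the strip's frame.
- dish_slim: Round white dish, 60 mm across, in which the slim bottle stands at the start (that is how it is told from the other two); fixed, never moves. Origin at the centre of its underside; floor 3 mm thick, rim 8 mm high. It stands in one of three places on the strip, at y = -62, 0 or +62 mm in the strip's frame.
- strip: White plastic strip, 85 x 214 mm (x, y), 6 mm thick with 18 mm high ends, carrying the three dishes in a row along its y axis, 62 mm apart; the bottles stand 9 mm above the bench. Fixed. Origin: centre of its underside. Its y axis points left within 0.2 rad (left is +y of the world, right is -y, as the robot sees it).
- base: Lower frame, fixed dark plate 110 x 250 mm (x, y). Origin: centre of underside; y points left along the row, within 0.2 rad of world y. 3 pockets 60 x 58 mm, centres x 0, y -62, 0, +62 mm, floor 6 mm, wall tops 14 mm above the bench. 4 bright corner sockets at x +-40, y +-110 mm: opening 18 x 18, outside 24 x 24 mm, rim 29 mm, floor 6 mm above the bench.
- upper_tab (a point): Upper frame, loose, dark, 0.4 kg, on 4 posts (10 mm thick, tapered feet) at x +-40, y +-110 mm; open deck 90 x 230 mm, top 125 mm above the feet. Mid-deck bright upright tab to carry it by: 10 mm thick (x), 60 long (y), top 170 mm above the feet. This point: in the tab, 150 mm above the feet, over the mass centre. Starts within 0.2 rad of world axes; a half turn fits too. Seated it is 156 mm above the bench.
There are look-alikes about, which are no part of the job. Leave any green look-alike of the part that bears square_center alone.

How it is judged (in metres and radians):
On the way, in this order (a step that is already met when the one before it is completed fails the run):
1. the three bottles stand in the pockets of the lower frame in reverse order (((y of dish_jar in the frame of strip between -0.087 and -0.037 m and y of jar_center in the frame of base between 0.047 and 0.077 m) or (y of dish_jar in the frame of strip between -0.025 and 0.025 m and y of jar_center in the frame of base between -0.015 and 0.015 m) or (y of dish_jar in the frame of strip between 0.037 and 0.087 m and y of jar_center in the frame of base between -0.077 and -0.047 m)) and x of jar_center in the frame of base between -0.015 and 0.015 m and z of jar_center in the frame of base between 0.032 and 0.04 m and angle between each of jar_center, square_center, slim_center's own z axis and vertical below 0.1 rad and ((y of dish_square in the frame of strip between -0.087 and -0.037 m and y of square_center in the frame of base between 0.047 and 0.077 m) or (y of dish_square in the frame of strip between -0.025 and 0.025 m and y of square_center in the frame of base between -0.015 and 0.015 m) or (y of dish_square in the frame of strip between 0.037 and 0.087 m and y of square_center in the frame of base between -0.077 and -0.047 m)) and x of square_center in the frame of base between -0.015 and 0.015 m and z of square_center in the frame of base between 0.038 and 0.046 m and ((y of dish_slim in the frame of strip between -0.087 and -0.037 m and y of slim_center in the frame of base between 0.047 and 0.077 m) or (y of dish_slim in the frame of strip between -0.025 and 0.025 m and y of slim_center in the frame of base between -0.015 and 0.015 m) or (y of dish_slim in the frame of strip between 0.037 and 0.087 m and y of slim_center in the frame of base between -0.077 and -0.047 m)) and x of slim_center in the frame of base between -0.015 and 0.015 m and z of slim_center in the frame of base between 0.043 and 0.051 m), for 0.2 s.
2. the upper frame's four posts are home in the sockets (x of upper_tab in the frame of base between -0.009 and 0.009 m and y of upper_tab in the frame of base between -0.009 and 0.009 m and z of upper_tab in the frame of base between 0.151 and 0.161 m and angle between the y axis of upper_tab and the y axis of base, either way round below 0.12 rad and angle between upper_tab's own z axis and vertical below 0.05 rad), for 0.2 s.
At the end, for the whole second after the job is handed in: Each bottle stands upright (0.1 rad) on the floor of the pocket mirroring its starting place, within 15 mm of its centre along each axis; the upper frame stands in the sockets (height within 5 mm, offset under 9 mm per axis, turned under 0.12, tilted under 0.05 rad); all at rest (all of step 1 and all of step 2 and linear speed of each of jar, square, slim, upper below 0.02 m/s); the robot touches nothing.
It fails at once if a bottle is tipped by more than 0.6 rad (angle between any of jar_center, square_center, slim_center's own z axis and vertical above 0.6 rad).
It also fails if it takes over 115 s, if anything falls off the work surface, if the arm or the gripper's body presses on something with over 40 N, if the wrist force passes 120 N, or if a joint passes its speed limit or range.

## Working session

There is one attempt and no reset: what is moved stays moved. The work goes in short steps, Python scripts to look and compute and a tool call to move; the robot and the scene stay as the last step left them, time stands still between calls to the robot, and variables do not carry over. Pictures are saved under pics/ and viewed, and the job is handed in when it is done.

Besides the shell and the picture viewer there is one more tool, called after "Emit:" in YAML: its name, and indented under it one key for each argument. move_arm: Moves the arm, as the interface text tells. Its arguments: {"type":"object","properties":{"motion":{"type":"string"},"force":{"type":"number"}},"required":["motion"]}

```bash
ls; mkdir -p pics; python3 - <<'E'
from plant import observe, eyes, robot
import cv2
print(observe())
for n in("side","top"):
    im=eyes.camera(n); cv2.imwrite(f"pics/{n}0.png",im[:,:,::-1]); print(eyes.get_calibration(n))
E
```

```text
pics
{'clock': 0.0, 'qpos': array([-5.60599654e+01,  2.20911670e+01,  3.80041395e-01, -2.84918457e-02,
       -6.84112966e+01, -1.48160179e+01]), 'dq': array([ 0.08709562,  0.00758404,  0.02128261, -0.01901071, -0.00260875,
       -0.03345756]), 'joint_torque': array([ 5.11240924e-04, -3.90667713e+01,  1.87407053e+01,  4.21995521e+00,
        1.10812645e-02, -1.80935317e-04]), 'eef_pos': array([ 0.20457232, -0.58993612,  0.22145841]), 'orientation': array([ 92.61533426,  89.87474629, 111.7288394 ]), 'ft_force': array([0.36953854, 0.22741688, 0.34052275]), 'torque': array([-0.04318865, -0.01648173, -0.0380119 ]), 'gripper_width': 0.08681336665608562}
{'fx': 419.5163689672221, 'fy': 419.5163689672221, 'cx': 279.07085320062845, 'cy': 206.7344287445737, 'k1': -0.06463944893695353, 'camera_from_world': array([[-0.99714658, -0.07418167,  0.01399187,  0.54992753],
       [ 0.04998131, -0.5098623 ,  0.85880283, -0.12786186],
       [-0.0565735 ,  0.85705164,  0.51211515, -0.84245269],
       [ 0.        ,  0.        ,  0.        ,  1.        ]])}
{'fx': 396.8861083451745, 'fy': 396.8861083451745, 'cx': 280.9543255917124, 'cy': 200.26407165839782, 'k1': 0.009375691570351013, 'camera_from_world': array([[-0.02054156, -0.99926056, -0.0325019 ,  0.02910915],
       [ 0.99708481, -0.02286455,  0.07279488, -0.56963599],
       [-0.07348419, -0.03091183,  0.9968172 , -0.99283206],
       [ 0.        ,  0.        ,  0.        ,  1.        ]])}
```

View pics/top0.png

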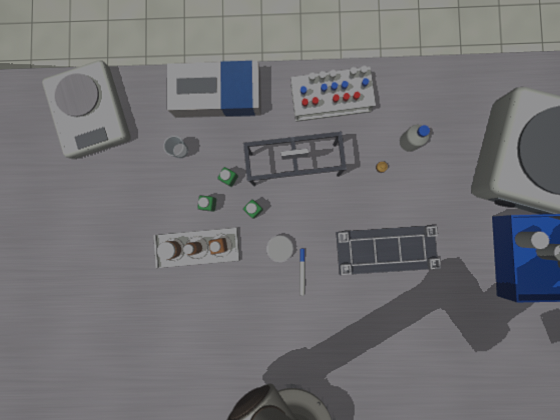

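View pics/side0.png

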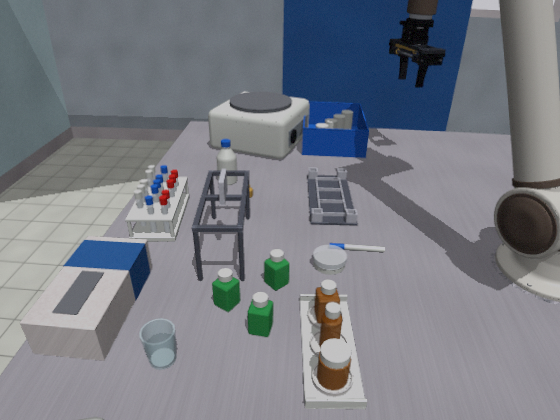

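The top view shows the strip at about (197,248) holding three amber bottles. The base is at (388,250) with bright sockets at its corners. The upper frame is at (295,157), with three green square look-alikes at (228,176), (206,203) and (253,209). I'll enlarge these.

```bash
cat > h.py <<'E'
import numpy as np, cv2
from plant import observe, eyes, robot
def K(c): return np.array([[c['fx'],0,c['cx']],[0,c['fy'],c['cy']],[0,0,1]])
F=np.diag([1,-1,-1.])
def proj(P,n):
    c=eyes.get_calibration(n);T=F@c['camera_from_world'][:3]
    P=np.atleast_2d(np.asarray(P,float))
    rv=cv2.Rodrigues(T[:,:3])[0]
    return cv2.projectPoints(P,rv,T[:,3],K(c),np.array([c['k1'],0,0,0,0]))[0][:,0]
def ray(uv,n):
    c=eyes.get_calibration(n);T=F@c['camera_from_world'][:3]
    p=cv2.undistortPointsIter(np.array([[uv]],float),K(c),np.array([c['k1'],0,0,0,0]),None,None,(3,50,1e-10))[0,0] if hasattr(cv2,'undistortPointsIter') else cv2.undistortPoints(np.array([[uv]],float),K(c),np.array([c['k1'],0,0,0,0]))[0,0]
    d=T[:,:3].T@np.array([p[0],p[1],1]);o=-T[:,:3].T@T[:,3]
    return o,d
def onz(uv,z,n):
    o,d=ray(uv,n);return o+d*(z-o[2])/d[2]
def tri(uvt,uvs):
    (o1,d1),(o2,d2)=ray(uvt,'top'),ray(uvs,'side')
    s=np.linalg.lstsq(np.c_[d1,-d2],o2-o1,rcond=None)[0]
    a,b=o1+s[0]*d1,o2+s[1]*d2
    return (a+b)/2,np.linalg.norm(a-b)
def crop(im,x0,y0,w,h,s,fn):
    c=cv2.resize(im[y0:y0+h,x0:x0+w,::-1],None,fx=s,fy=s,interpolation=cv2.INTER_CUBIC);cv2.imwrite(fn,c)
E
python3 - <<'E'
from h import *
t=cv2.imread('pics/top0.png')[:,:,::-1];s=cv2.imread('pics/side0.png')[:,:,::-1]
A=[cv2.resize(x,(400,300),interpolation=cv2.INTER_CUBIC) for x in (t[222:282,150:230+0],t[215:290,330:430+10][:, :100],t[122:197,240:340+10][:, :110],s[275:410,270:450])]
crop(t,148,222,100,50,8,'pics/c_strip.png');crop(t,328,218,120,64,6,'pics/c_base.png');crop(t,236,125,120,64,6,'pics/c_up.png');crop(s,280,275,100,135,4,'pics/c_sstrip.png');crop(s,180,160,180,125,4,'pics/c_sup.png')
E
```

```text
(no output)
```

View pics/c_strip.png

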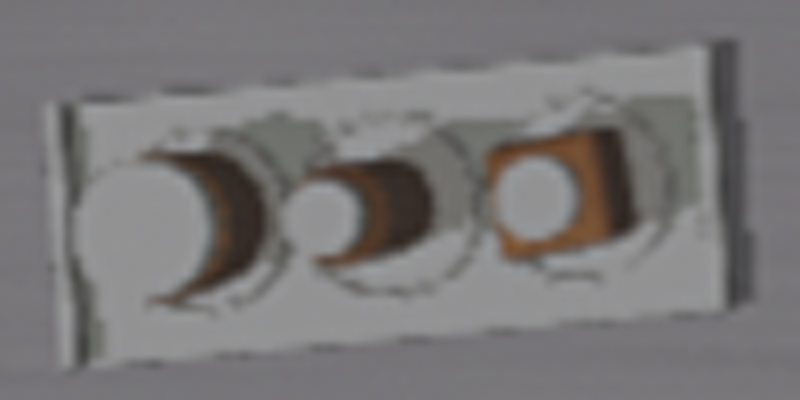

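View pics/c_base.png

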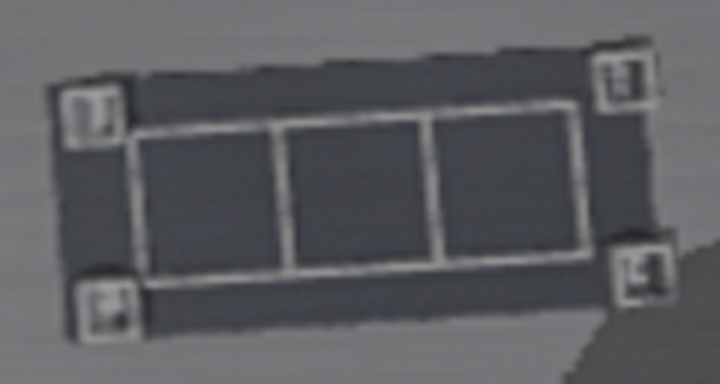

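View pics/c_up.png

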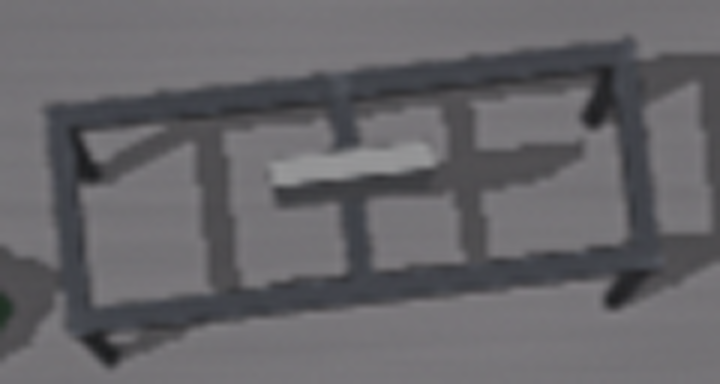

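View pics/c_sstrip.png

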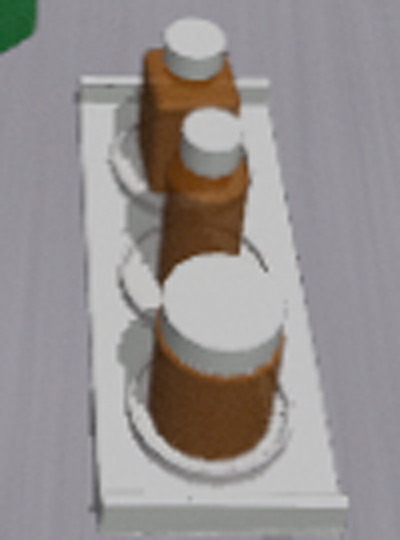

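View pics/c_sup.png

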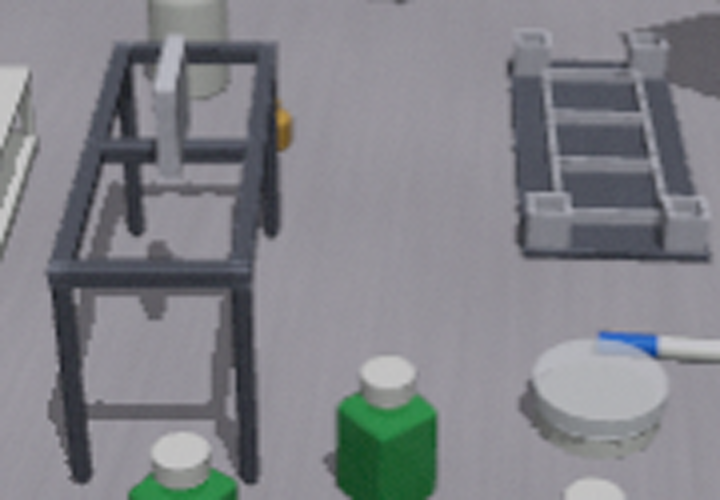

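```bash
python3 - <<'E'
from h import *
def px(u,v,s,x0,y0): return ((u+.5)/s-.5+x0,(v+.5)/s-.5+y0)
np.set_printoptions(precision=4,suppress=True)
S=np.array([onz(px(u,v,6,328,218),.029,'top') for u,v in [(93,115),(623,80),(643,272),(108,308)]])
Ss=np.array([onz(px(u,v,4,180,160),.029,'side') for u,v in [(648,45),(532,42),(548,208),(685,212)]])
for n,Q in (('top',S),('side',Ss)): print(n,Q[:,:2].tolist(),Q.mean(0))
print('len',np.linalg.norm(S[0]-S[1]),np.linalg.norm(S[1]-S[2]),np.linalg.norm(S[2]-S[3]))
d=S[0]-S[1]+S[3]-S[2];print('base yaw',np.degrees(np.arctan2(-d[0],d[1])))
for n,a,b,z in (('jar',(146,229),(223,300),.069),('slim',(325,219),(211,130),.091),('sq',(538,197),(195,40),.081)):
    pa=px(*a,8,148,222);pb=px(*b,4,280,275)
    print(n,onz(pa,z,'top')[:2],onz(pb,z,'side')[:2],tri(pa,pb))
# strip corners top z~.006
C=np.array([onz(px(u,v,8,148,222),z,'top') for u,v,z in [(50,105,.018),(705,45,.018),(725,308,.018),(68,368,.018)]])
print('strip',C[:,:2].tolist(),C.mean(0),np.linalg.norm(C[0]-C[1]),np.linalg.norm(C[1]-C[2]));d=C[0]-C[1]+C[3]-C[2];print(np.degrees(np.arctan2(-d[0],d[1])))
pt=[px(*q,6,236,125) for q in [(270,178),(434,155),(353,166)]];Q=[onz(p,.17,'top') for p in pt];print('tab',Q)
d=Q[0]-Q[1];print(np.degrees(np.arctan2(-d[0],d[1])),np.linalg.norm(d))
D=np.array([onz(px(u,v,6,236,125),.125,'top') for u,v in [(48,110),(632,40),(660,262),(70,332)]])
print('deck',D[:,:2].tolist(),D.mean(0),np.linalg.norm(D[0]-D[1]),np.linalg.norm(D[1]-D[2]));d=D[0]-D[1]+D[3]-D[2];print(np.degrees(np.arctan2(-d[0],d[1])))
# side tab top ends
q=[onz(px(u,v,4,180,160),.17,'side') for u,v in [(180,36),(166,85)]];print(q)
o=observe();print(o['eef_pos'],o['orientation'])
E
```

```text
top [[0.4743679732716696, -0.13731728795933082], [0.484552063134671, -0.35628075580573265], [0.4056054096079139, -0.3605669073195559], [0.39454374783328316, -0.14093449658943338]] [ 0.4398 -0.2488  0.029 ]
side [[0.4052300176914931, -0.3563733390051742], [0.48523018217556524, -0.3526153122281557], [0.47481444976931414, -0.13322551110627312], [0.3957669694785754, -0.1364534684293206]] [ 0.4403 -0.2447  0.029 ]
len 0.21920017321539675 0.07906291923445069 0.21991079146858972
base yaw 2.7732616421038596
jar [0.4513 0.2979] [0.4519 0.2985] (array([0.4516, 0.2981, 0.0685]), np.float64(0.0006015929423717122))
slim [0.4542 0.2372] [0.456  0.2384] (array([0.455 , 0.2374, 0.0901]), np.float64(0.0017245545141450391))
sq [0.4591 0.1756] [0.4596 0.1773] (array([0.4593, 0.1759, 0.0798]), np.float64(0.00048754084567552685))
strip [[0.48914556632245515, 0.34563665619054396], [0.5039465515308545, 0.13413991540949124], [0.4204042038490625, 0.12875648025228772], [0.40533730164587695, 0.3395206605491719]] [0.4547 0.237  0.018 ] 0.2120140102072197 0.08371562118432399
4.045978088310009
tab [array([0.6605, 0.0108, 0.17  ]), array([ 0.6674, -0.0493,  0.17  ]), array([ 0.6642, -0.0196,  0.17  ])]
6.535301026182391 0.06054740366607956
deck [[0.698068138987457, 0.09762223956135048], [0.7190944433485109, -0.12830910462829465], [0.6326870837193698, -0.13627248029314729], [0.6113382376707551, 0.09033207094297449]] [ 0.6653 -0.0192  0.125 ] 0.2269076414808976 0.08677353945794361
5.349538340771966
[array([ 0.6662, -0.048 ,  0.17  ]), array([0.6629, 0.0051, 0.17  ])]
[ 0.2046 -0.59    0.2216] [ 93.195   89.8867 112.3102]
```

```bash
cat >> h.py <<'E'
from scipy.spatial.transform import Rotation as Ro
np.set_printoptions(precision=4,suppress=True)
def go(x,y,z,yaw,flip=None):
    """yaw: frame yaw deg; jaws along that frame's x"""
    o=observe();R=Ro.from_euler('xyz',o['orientation'],degrees=True);p=o['eef_pos']
    best=None
    for f in ((0,1) if flip is None else (flip,)):
        a=np.radians(yaw+180*f);ty=np.array([np.cos(a),np.sin(a),0]);tx=np.array([0,0,-1.])
        T=Ro.from_matrix(np.c_[tx,ty,np.cross(tx,ty)])
        rv=(R.inv()*T).as_rotvec()
        if best is None or np.linalg.norm(rv)<np.linalg.norm(best[1]): best=(f,rv)
    d=R.inv().apply(np.array([x,y,z])-p)
    print('flip',best[0],'shift',d.round(4),'turn',best[1].round(4),'deg',np.degrees(np.linalg.norm(best[1])).round(1),'q',o['qpos'].round(1),'w',o['gripper_width'],'t',o['clock'],'p',p)
E
python3 - <<'E'
from h import *
R=Ro.from_euler('xyz',observe()['orientation'],degrees=True).as_matrix();print(R)
go(.4593,.1764,.16,9.5); go(.205,-.59,.3,9.5)
E
```

```text
[[-0.0008 -0.3275  0.9449]
 [ 0.0018  0.9449  0.3275]
 [-1.      0.002  -0.0001]]
flip 1 shift [0.0628 0.6406 0.4916] turn [-1.403   0.0013 -0.0017] deg 80.4 q [-56.1  22.1   0.4  -0.  -68.4 -14.8] w 0.0872171541571098 t 0.1 p [ 0.2046 -0.59    0.2216]
flip 1 shift [-0.0784  0.      0.0004] turn [-1.403   0.0013 -0.0017] deg 80.4 q [-56.1  22.1   0.4  -0.  -68.4 -14.8] w 0.0872171541571098 t 0.1 p [ 0.2046 -0.59    0.2216]
```

```bash
python3 - <<'E'
from h import *
go(.42,-.25,.25,9.5)
E
```

```text
flip 1 shift [-0.028   0.2508  0.3149] turn [-1.403   0.0013 -0.0017] deg 80.4 q [-56.1  22.1   0.4  -0.  -68.4 -14.8] w 0.0872171541571098 t 0.1 p [ 0.2046 -0.59    0.2216]
```

Emit:
move_arm:
  motion: "1 -0.028 0.25 0.315 -0.8 0 0;1 -0.028 0.25 0.315 -0.8 0 0;1 -0.028 0.25 0.315 -0.8 0 0;1 -0.028 0.25 0.315 -0.8 0 0;1 -0.028 0.25 0.315 -0.8 0 0;1 -0.028 0.25 0.315 -0.8 0 0;1 -0.028 0.25 0.315 -0.8 0 0;1 -0.028 0.25 0.315 -0.8 0 0"
  force: 20

```text
clock: 0.77
eef_pos: [0.3834, -0.3077, 0.2452]
orientation: [48.9, 89.9, 113.9]
ft_force: [0.6, -0.8, -1.1]
gripper_width: 0.0864
```

```bash
python3 - <<'E'
from h import *
go(.4593,.1764,.18,9.5)
E
```

```text
flip 1 shift [0.0662 0.1352 0.4708] turn [-0.6012  0.002  -0.0012] deg 34.4 q [-19.8   8.  -15.5  -0.1 -66.6  -5.1] w 0.08644635909325721 t 0.7667 p [ 0.3834 -0.3077  0.2452]
```

Emit:
move_arm:
  motion: "1 0.03 0.135 0.47 -0.6 0 0;1 0.03 0.135 0.47 -0.6 0 0;1 0.03 0.135 0.47 -0.6 0 0;1 0.03 0.135 0.47 -0.6 0 0;1 0.03 0.135 0.47 -0.6 0 0;1 0.03 0.135 0.47 -0.6 0 0;1 0.03 0.135 0.47 -0.6 0 0;1 0.03 0.135 0.47 -0.6 0 0"

```text
clock: 1.43
eef_pos: [0.4341, 0.0211, 0.2255]
orientation: [9.8, 89.9, 109.3]
ft_force: [1.5, -0.1, 0.5]
gripper_width: 0.0871
```

Emit:
move_arm:
  motion: "1 0 0 0 0 0 0"

```text
clock: 1.52
eef_pos: [0.4349, 0.0262, 0.225]
orientation: [-3.8, 89.8, 96.0]
ft_force: [-0.2, 0.1, -0.7]
gripper_width: 0.087
```

```bash
python3 - <<'E'
from h import *
go(.4593,.1764,.12,9.5)
E
```

```text
flip 1 shift [ 0.1055 -0.0497  0.1435] turn [0.006  0.0032 0.0002] deg 0.4 q [ 24.8   3.1 -24.1  -0.2 -62.8 -14.9] w 0.08695734240499042 t 1.5167 p [0.4349 0.0262 0.225 ]
```

Emit:
move_arm:
  motion: "1 0.105 -0.05 0.143 0.006 0 0;1 0.105 -0.05 0.143 0.006 0 0;1 0.105 -0.05 0.143 0.006 0 0;1 0.105 -0.05 0.143 0.006 0 0;1 0.105 -0.05 0.143 0.006 0 0;1 0.105 -0.05 0.143 0.006 0 0;1 0.105 -0.05 0.143 0.006 0 0"

```text
clock: 2.1
eef_pos: [0.459, 0.176, 0.1193]
orientation: [59.9, 89.8, 159.5]
ft_force: [0.0, -0.8, 0.8]
gripper_width: 0.0871
```

```bash
python3 - <<'E'
from h import *
go(.4593,.1764,.032,9.5)
t=eyes.camera('top');s=eyes.camera('side')
crop(t,148,200,100,75,7,'pics/t1.png');crop(s,250,200,150,200,3,'pics/s1.png')
E
```

```text
flip 1 shift [ 0.0873 -0.0006  0.0002] turn [ 0.0015  0.0016 -0.0027] deg 0.2 q [ 39.8  15.4 -26.   -0.2 -48.7 -30.1] w 0.08712366334952838 t 2.1 p [0.459  0.176  0.1193]
```

View pics/s1.png

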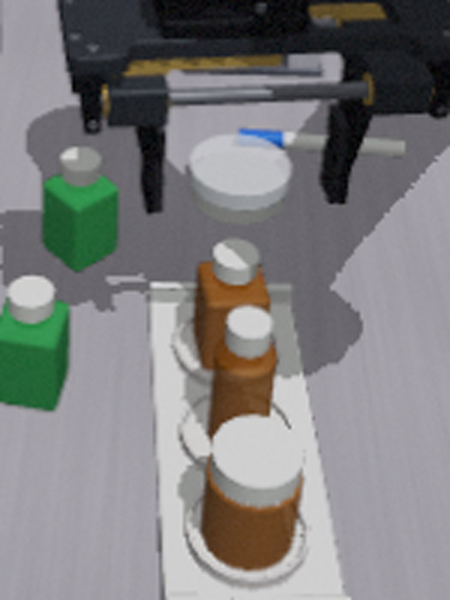

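View pics/t1.png

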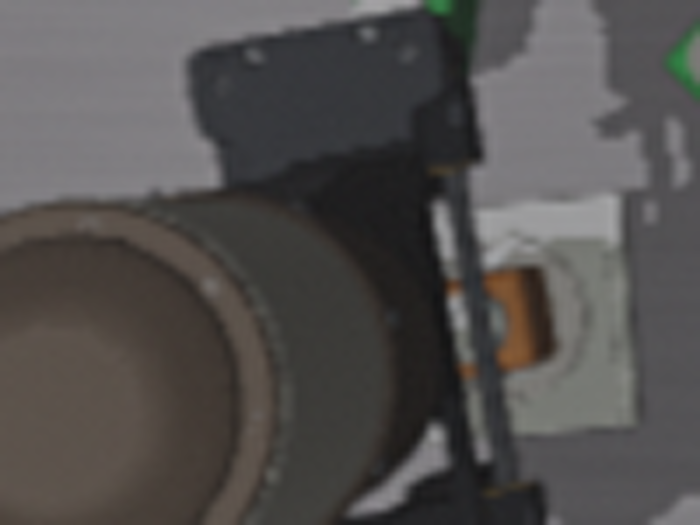

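The gripper straddles the square amber bottle, which is the one next to the right end of the strip, and the green ones stay clear. Descending.

Emit:
move_arm:
  motion: "1 0.04 0 0 0 0 0;1 0.075 0 0 0 0 0;1 0.087 0 0 0 0 0;1 0.087 0 0 0 0 0;1 0.087 0 0 0 0 0"

```text
clock: 2.62
eef_pos: [0.4601, 0.1748, 0.0345]
orientation: [-15.0, 89.8, 84.4]
ft_force: [-0.2, 0.2, 0.8]
gripper_width: 0.0872
```

Emit:
move_arm:
  motion: "-1 0 0 0 0 0 0;-1 0 0 0 0 0 0;-1 0 0 0 0 0 0;-1 0 0 0 0 0 0;-1 0 0 0 0 0 0;-1 0 0 0 0 0 0"
  force: 15

```text
clock: 3.12
eef_pos: [0.4602, 0.175, 0.0349]
orientation: [-23.9, 89.8, 75.5]
ft_force: [-0.0, -0.7, -0.3]
gripper_width: 0.0551
```

```bash
python3 - <<'E'
from h import *
go(.4593,.1764,.14,9.5)
s=eyes.camera('side');crop(s,250,200,150,200,3,'pics/s2.png')
E
```

```text
flip 1 shift [-0.1051  0.0005  0.0019] turn [-0.0013  0.0035  0.0015] deg 0.2 q [ 39.7  22.5 -31.3  -0.2 -36.  -30.1] w 0.055141340832645845 t 3.1167 p [0.4602 0.175  0.0349]
```

View pics/s2.png

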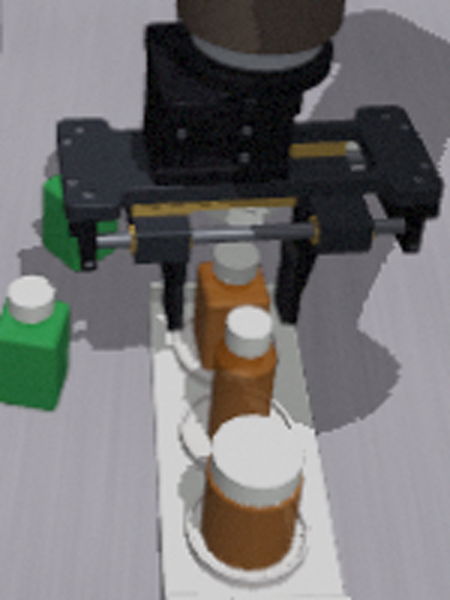

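Emit:
move_arm:
  motion: "-1 0 0 0 0 0 0;-1 0 0 0 0 0 0;-1 0 0 0 0 0 0;-1 0 0 0 0 0 0;-1 0 0 0 0 0 0;-1 0 0 0 0 0 0"
  force: 15

```text
clock: 3.67
eef_pos: [0.4601, 0.175, 0.0348]
orientation: [-19.2, 89.8, 80.2]
ft_force: [0.5, 0.3, 0.7]
gripper_width: 0.036
```

```bash
python3 - <<'E'
from h import *
go(.4593,.1764,.14,9.5)
E
```

```text
flip 1 shift [-0.1052  0.0004  0.0019] turn [-0.0012  0.0033  0.0011] deg 0.2 q [ 39.7  22.6 -31.3  -0.2 -36.  -30.1] w 0.03602490325979336 t 3.6667 p [0.4601 0.175  0.0348]
```

Emit:
move_arm:
  motion: "-1 -0.04 0 0 0 0 0;-1 -0.08 0 0 0 0 0;-1 -0.11 0 0 0 0 0;-1 -0.11 0 0 0 0 0"

```text
clock: 4.0
eef_pos: [0.4637, 0.1768, 0.1511]
orientation: [-59.2, 89.1, 40.4]
ft_force: [0.3, 0.2, -0.8]
gripper_width: 0.0358
```

```bash
python3 - <<'E'
from h import *
go(.437,-.1855,.14,2.8)
E
```

```text
flip 1 shift [ 0.007   0.0864 -0.3529] turn [0.1173 0.0089 0.0132] deg 6.8 q [ 39.6  13.1 -23.8  -0.  -52.2 -30.1] w 0.0358365672643402 t 4.0 p [0.4637 0.1768 0.1511]
```

Emit:
move_arm:
  motion: "-1 0.007 0.086 -0.353 0.117 0.009 0.013;-1 0.007 0.086 -0.353 0.117 0.009 0.013;-1 0.007 0.086 -0.353 0.117 0.009 0.013;-1 0.007 0.086 -0.353 0.117 0.009 0.013;-1 0.007 0.086 -0.353 0.117 0.009 0.013;-1 0.007 0.086 -0.353 0.117 0.009 0.013;-1 0.007 0.086 -0.353 0.117 0.009 0.013;-1 0.007 0.086 -0.353 0.117 0.009 0.013"

```text
clock: 4.67
eef_pos: [0.4381, -0.1599, 0.1399]
orientation: [53.6, 90.0, 146.4]
ft_force: [0.9, 0.2, -0.4]
gripper_width: 0.0358
```

```bash
python3 - <<'E'
from h import *
go(.437,-.1855,.12,2.8)
E
```

```text
flip 1 shift [ 0.0199  0.0024 -0.0255] turn [ 0.0005  0.0003 -0.0004] deg 0.0 q [ -0.   11.5 -27.9  -0.  -50.6   2.9] w 0.03584087791844749 t 4.6667 p [ 0.4381 -0.1599  0.1399]
```

Emit:
move_arm:
  motion: "-1 0.03 0.002 -0.025 0 0 0;-1 0.05 0.002 -0.025 0 0 0;-1 0.07 0.002 -0.025 0 0 0;-1 0.07 0.002 -0.025 0 0 0"

```text
clock: 5.0
eef_pos: [0.4334, -0.1852, 0.0658]
orientation: [76.3, 89.4, 168.9]
ft_force: [-0.5, 0.3, -1.0]
gripper_width: 0.0361
```

```bash
python3 - <<'E'
from h import *
go(.437,-.1855,.032,2.8)
s=eyes.camera('side');crop(s,260,100,150,150,4,'pics/s3.png')
t=eyes.camera('top');crop(t,328,218,120,64,6,'pics/t3.png')
E
```

```text
flip 1 shift [ 0.0337 -0.0039 -0.0005] turn [-0.0027  0.0024 -0.0099] deg 0.6 q [ -3.4  18.3 -32.   -0.1 -40.3   6.1] w 0.036091110121661454 t 5.0 p [ 0.4334 -0.1852  0.0658]
```

View pics/s3.png

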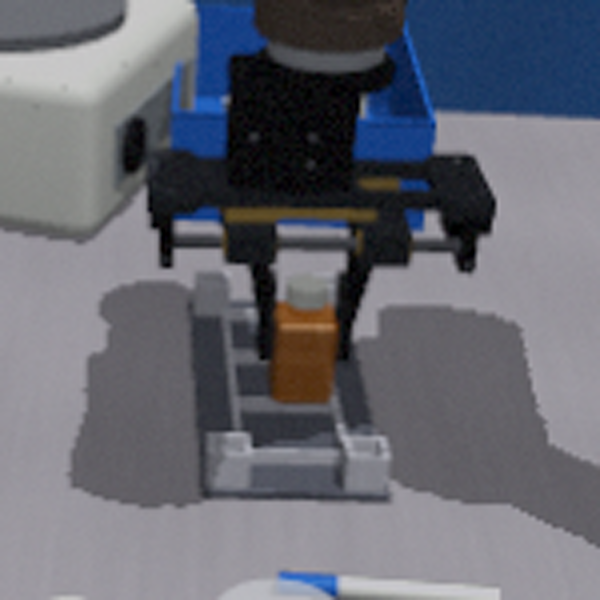

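View pics/t3.png

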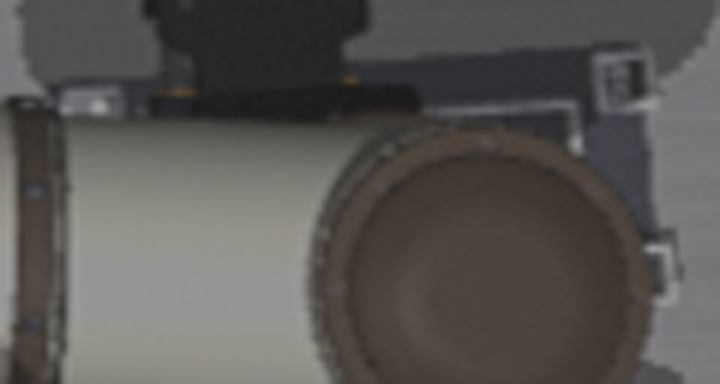

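The square bottle is held upright over the left pocket (side crop 305,350). Lowering it.

Emit:
move_arm:
  motion: "-1 0.015 -0.004 0 0 0 -0.01;-1 0.028 -0.004 0 0 0 -0.01;-1 0.033 -0.004 0 0 0 -0.01;-1 0.0335 -0.004 0 0 0 -0.01;-1 0.0335 -0.004 0 0 0 -0.01"

```text
clock: 5.52
eef_pos: [0.4415, -0.1846, 0.0367]
orientation: [-90.6, 89.5, 2.3]
ft_force: [-0.1, 0.2, -1.0]
gripper_width: 0.0359
```

```bash
python3 - <<'E'
from h import *
go(.437,-.1855,.032,2.8); print(observe()['ft_force'])
E
```

```text
flip 1 shift [ 0.0047  0.0045 -0.0006] turn [ 0.0017 -0.0001  0.0088] deg 0.5 q [ -3.2  21.2 -33.4  -0.1 -34.9   6.2] w 0.03592185886619114 t 5.5167 p [ 0.4415 -0.1846  0.0367]
[-0.0685  0.2335 -0.9857]
```

Emit:
move_arm:
  motion: "-1 0.004 0.004 0 0 0 0.008;-1 0.005 0.004 0 0 0 0.008;-1 0.005 0.004 0 0 0 0.008"

```text
clock: 5.77
eef_pos: [0.4376, -0.1848, 0.032]
orientation: [-98.9, 89.9, -6.0]
ft_force: [-0.2, 0.5, -1.7]
gripper_width: 0.036
```

```bash
python3 - <<'E'
from h import *
go(.437,-.1855,.032,2.8); print(observe()['ft_force'])
E
```

```text
flip 1 shift [ 0.      0.0006 -0.0007] turn [ 0.0018 -0.0002  0.0012] deg 0.1 q [ -3.2  21.6 -33.9   0.  -34.5   6.1] w 0.03603517660768312 t 5.7667 p [ 0.4376 -0.1848  0.032 ]
[-0.2362  0.4795 -1.729 ]
```

Emit:
move_arm:
  motion: "0.4 0.0005 0 0 0 0 0;0.4 0.0005 0 0 0 0 0;0.4 0.0005 0 0 0 0 0;0.4 0.0005 0 0 0 0 0;0.4 0.0005 0 0 0 0 0;1 0.0005 0 0 0 0 0"

```text
clock: 6.27
eef_pos: [0.4377, -0.1848, 0.0316]
orientation: [-98.7, 89.9, -5.8]
ft_force: [0.6, -0.6, 0.7]
gripper_width: 0.0619
```

Emit:
move_arm:
  motion: "1 -0.04 0 0 0 0 0;1 -0.08 0 0 0 0 0;1 -0.12 0 0 0 0 0;1 -0.14 0 0 0 0 0;1 -0.14 0 0 0 0 0"

```text
clock: 6.68
eef_pos: [0.4408, -0.1854, 0.1771]
orientation: [-102.8, 89.2, -9.8]
ft_force: [0.6, -0.4, -0.4]
gripper_width: 0.0854
```

```bash
python3 - <<'E'
from h import *
go(.455,.2375,.17,4)
s=eyes.camera('side');crop(s,260,100,150,150,4,'pics/s4.png')
E
```

```text
flip 1 shift [ 0.0063 -0.036   0.4216] turn [-0.0181 -0.0031  0.0129] deg 1.3 q [ -3.2   9.7 -24.    0.1 -55.5   6.1] w 0.08537384076027453 t 6.6833 p [ 0.4408 -0.1854  0.1771]
```

View pics/s4.png

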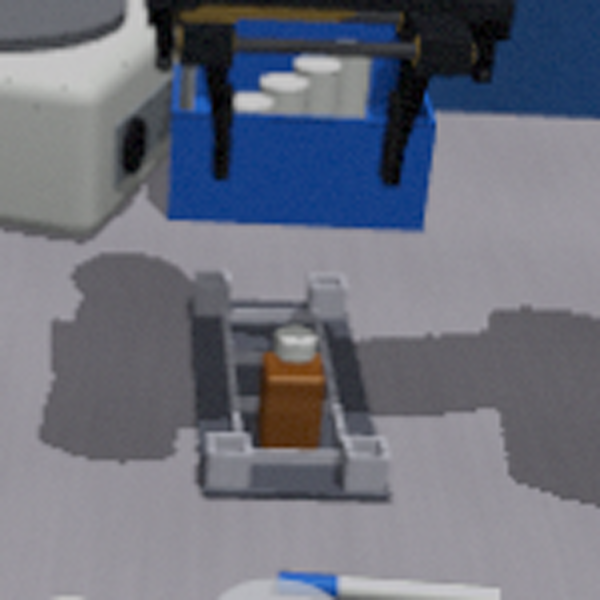

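The square bottle stands upright in the left pocket. Next is the slim bottle.

Emit:
move_arm:
  motion: "1 0 -0.036 0.42 -0.018 0 0.013;1 0 -0.036 0.42 -0.018 0 0.013;1 0 -0.036 0.42 -0.018 0 0.013;1 0 -0.036 0.42 -0.018 0 0.013;1 0 -0.036 0.42 -0.018 0 0.013;1 0 -0.036 0.42 -0.018 0 0.013;1 0 -0.036 0.42 -0.018 0 0.013;1 0 -0.036 0.42 -0.018 0 0.013"

```text
clock: 7.4
eef_pos: [0.4489, 0.1498, 0.1722]
orientation: [107.5, 89.5, -158.6]
ft_force: [0.4, 0.3, -0.8]
gripper_width: 0.0871
```

```bash
python3 - <<'E'
from h import *
go(.455,.2375,.13,4)
E
```

```text
flip 1 shift [ 0.0418 -0.0124  0.0871] turn [-0.0009 -0.0024 -0.0077] deg 0.5 q [ 38.1  10.2 -24.1  -0.2 -56.2 -34.1] w 0.08708962989472345 t 7.4 p [0.4489 0.1498 0.1722]
```

Emit:
move_arm:
  motion: "1 0.01 -0.012 0.087 0 0 -0.008;1 0.03 -0.012 0.087 0 0 -0.008;1 0.042 -0.012 0.087 0 0 -0.008;1 0.042 -0.012 0.087 0 0 -0.008;1 0.042 -0.012 0.087 0 0 -0.008"

```text
clock: 7.82
eef_pos: [0.4531, 0.2366, 0.1275]
orientation: [144.9, 89.6, -121.1]
ft_force: [0.1, 0.4, 0.4]
gripper_width: 0.0876
```

```bash
python3 - <<'E'
from h import *
go(.455,.2375,.036,4)
E
```

```text
flip 1 shift [ 0.0915 -0.0024  0.0013] turn [ 0.0003 -0.0063 -0.0045] deg 0.4 q [ 45.9  16.6 -22.8   0.1 -51.  -41.9] w 0.08758799715981577 t 7.8167 p [0.4531 0.2366 0.1275]
```

Emit:
move_arm:
  motion: "1 0.04 -0.002 0.001 0 -0.006 -0.004;1 0.075 -0.002 0.001 0 -0.006 -0.004;1 0.09 -0.002 0.001 0 -0.006 -0.004;1 0.091 -0.002 0.001 0 -0.006 -0.004;0 0.091 -0.002 0.001 0 -0.006 -0.004;0 0.091 -0.002 0.001 0 -0.006 -0.004;0 0.091 -0.002 0.001 0 -0.006 -0.004"

```text
clock: 8.4
eef_pos: [0.4559, 0.2377, 0.0385]
orientation: [-53.2, 89.8, 40.8]
ft_force: [-0.7, -0.1, -0.1]
gripper_width: 0.0743
```

Emit:
move_arm:
  motion: "-1 0 0 0 0 0 0;-1 0 0 0 0 0 0;-1 0 0 0 0 0 0;-1 0 0 0 0 0 0;-1 0 0 0 0 0 0;-1 0 0 0 0 0 0;-1 0 0 0 0 0 0;-1 0 0 0 0 0 0"
  force: 15

```text
clock: 9.07
eef_pos: [0.4558, 0.2378, 0.0384]
orientation: [-53.2, 89.8, 40.8]
ft_force: [-0.2, -0.4, 1.0]
gripper_width: 0.0313
```

```bash
python3 - <<'E'
from h import *
go(.455,.2375,.036,4)
E
```

```text
flip 1 shift [ 0.0024  0.0009 -0.0002] turn [0.0001 0.002  0.0026] deg 0.2 q [ 45.7  23.8 -28.2   0.  -37.8 -41.7] w 0.031276273806076914 t 9.0667 p [0.4558 0.2378 0.0384]
```

Emit:
move_arm:
  motion: "-1 0 0 0 0 0 0;-1 0 0 0 0 0 0;-1 -0.04 0 0 0 0 0;-1 -0.08 0 0 0 0 0;-1 -0.115 0 0 0 0 0;-1 -0.115 0 0 0 0 0"

```text
clock: 9.57
eef_pos: [0.4594, 0.2403, 0.1608]
orientation: [-57.2, 89.0, 36.9]
ft_force: [1.2, 1.1, -1.2]
gripper_width: 0.0312
```

```bash
python3 - <<'E'
from h import *
go(.440,-.247,.155,2.8)
E
```

```text
flip 1 shift [ 0.0002  0.0543 -0.4847] turn [0.0228 0.0101 0.0152] deg 1.7 q [ 45.7  14.4 -20.4   0.2 -54.1 -41.7] w 0.031243833718416738 t 9.5667 p [0.4594 0.2403 0.1608]
```

Emit:
move_arm:
  motion: "-1 -0.005 0.054 -0.485 0.023 0.01 0.015;-1 -0.005 0.054 -0.485 0.023 0.01 0.015;-1 -0.005 0.054 -0.485 0.023 0.01 0.015;-1 -0.005 0.054 -0.485 0.023 0.01 0.015;-1 -0.005 0.054 -0.485 0.023 0.01 0.015;-1 -0.005 0.054 -0.485 0.023 0.01 0.015;-1 -0.005 0.054 -0.485 0.023 0.01 0.015;-1 -0.005 0.054 -0.485 0.023 0.01 0.015"

```text
clock: 10.23
eef_pos: [0.4443, -0.0975, 0.1579]
orientation: [-47.7, 90.0, 45.1]
ft_force: [1.6, 0.7, -0.9]
gripper_width: 0.0314
```

```bash
python3 - <<'E'
from h import *
go(.440,-.247,.155,2.8)
s=eyes.camera('side');crop(s,260,50,200,200,3,'pics/s5.png')
E
```

```text
flip 1 shift [ 0.0028  0.0116 -0.1491] turn [0.0002 0.0003 0.0003] deg 0.0 q [  8.2   9.1 -28.   -0.  -52.9  -5.4] w 0.031431180840449394 t 10.2333 p [ 0.4443 -0.0975  0.1579]
```

View pics/s5.png

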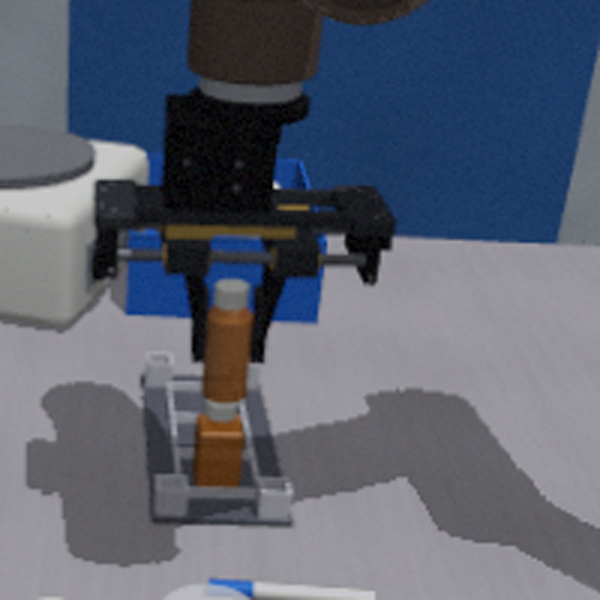

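The slim bottle is held upright at crop (228,340), well above the placed square bottle.

Emit:
move_arm:
  motion: "-1 0 0.0115 -0.149 0 0 0;-1 0 0.0115 -0.149 0 0 0;-1 0 0.0115 -0.149 0 0 0;-1 0 0.0115 -0.149 0 0 0;-1 0.03 0.0115 -0.149 0 0 0;-1 0.06 0.0115 -0.149 0 0 0;-1 0.08 0.0115 -0.149 0 0 0;-1 0.08 0.0115 -0.149 0 0 0"

```text
clock: 10.95
eef_pos: [0.4341, -0.2516, 0.0734]
orientation: [78.6, 89.3, 170.9]
ft_force: [-0.4, 0.4, -0.9]
gripper_width: 0.0313
```

Emit:
move_arm:
  motion: "-1 0 0 0 0 0 0"

```text
clock: 11.03
eef_pos: [0.4342, -0.2518, 0.0732]
orientation: [80.9, 89.3, 173.2]
ft_force: [0.9, -0.3, 0.3]
gripper_width: 0.0314
```

```bash
python3 - <<'E'
from h import *
go(.440,-.247,.0355,2.8)
E
```

```text
flip 1 shift [ 0.0376 -0.0064  0.0045] turn [-0.0083  0.0021 -0.0125] deg 0.9 q [-11.5  20.2 -27.4   0.1 -43.1  13.8] w 0.031365081364605404 t 11.0333 p [ 0.4342 -0.2518  0.0732]
```

Emit:
move_arm:
  motion: "-1 0.01 -0.0055 0.0045 -0.008 0.002 -0.012;-1 0.022 -0.0055 0.0045 -0.008 0.002 -0.012;-1 0.03 -0.0055 0.0045 -0.008 0.002 -0.012;-1 0.033 -0.0055 0.0045 -0.008 0.002 -0.012;-1 0.033 -0.0055 0.0045 -0.008 0.002 -0.012"

```text
clock: 11.45
eef_pos: [0.4392, -0.247, 0.0402]
orientation: [87.1, 90.0, 179.9]
ft_force: [-0.2, -0.2, -0.9]
gripper_width: 0.0313
```

```bash
python3 - <<'E'
from h import *
go(.440,-.247,.0353,2.8)
E
```

```text
flip 1 shift [ 0.0049 -0.0008 -0.    ] turn [-0.0001  0.     -0.0007] deg 0.0 q [-10.9  23.  -29.4   0.  -37.7  13.6] w 0.031250921564499046 t 11.45 p [ 0.4392 -0.247   0.0402]
```

Emit:
move_arm:
  motion: "-1 0.003 0 0 0 0 0;-1 0.005 0 0 0 0 0;-1 0.005 0 0 0 0 0;-1 0.005 0 0 0 0 0"

```text
clock: 11.78
eef_pos: [0.4394, -0.2471, 0.0355]
orientation: [146.2, 90.0, -121.0]
ft_force: [-0.4, 0.8, -0.3]
gripper_width: 0.0316
```

```bash
python3 - <<'E'
from h import *
go(.440,-.247,.0353,2.8);print(observe()['ft_force'])
E
```

```text
flip 1 shift [ 0.0002 -0.0006  0.0001] turn [ 0.     -0.0002 -0.0001] deg 0.0 q [-10.9  23.4 -29.6   0.  -37.   13.6] w 0.031603965844048836 t 11.7833 p [ 0.4394 -0.2471  0.0355]
[-0.3665  0.7983 -0.3153]
```

Emit:
move_arm:
  motion: "0.3 0.0005 0 0 0 0 0;0.3 0.0005 0 0 0 0 0;0.3 0.0005 0 0 0 0 0;0.3 0.0005 0 0 0 0 0;0.3 0.0005 0 0 0 0 0;0.3 0.0005 0 0 0 0 0"

```text
clock: 12.28
eef_pos: [0.4395, -0.2471, 0.0351]
orientation: [174.7, 90.0, -92.5]
ft_force: [0.2, -0.0, -0.4]
gripper_width: 0.0551
```

Emit:
move_arm:
  motion: "1 -0.03 0 0 0 0 0;1 -0.07 0 0 0 0 0;1 -0.11 0 0 0 0 0;1 -0.14 0 0 0 0 0;1 -0.14 0 0 0 0 0"

```text
clock: 12.7
eef_pos: [0.4436, -0.2486, 0.1823]
orientation: [-113.9, 89.1, -21.0]
ft_force: [1.0, -0.6, 0.9]
gripper_width: 0.0816
```

```bash
python3 - <<'E'
from h import *
go(.4515,.298,.16,4)
s=eyes.camera('side');crop(s,260,50,200,200,3,'pics/s6.png')
E
```

```text
flip 1 shift [ 0.0195 -0.0352  0.5456] turn [-0.0193 -0.0061  0.0135] deg 1.4 q [-10.9  12.3 -19.8   0.2 -57.1  13.7] w 0.08162933469280839 t 12.7 p [ 0.4436 -0.2486  0.1823]
```

View pics/s6.png

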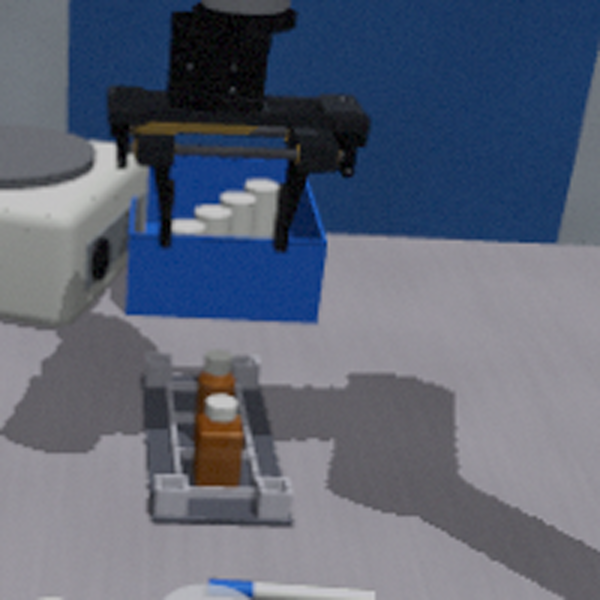

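Both placed bottles are upright, the slim one in the middle pocket. Next is the jar.

Emit:
move_arm:
  motion: "1 0.01 -0.035 0.545 -0.019 -0.006 0.013;1 0.01 -0.035 0.545 -0.019 -0.006 0.013;1 0.01 -0.035 0.545 -0.019 -0.006 0.013;1 0.01 -0.035 0.545 -0.019 -0.006 0.013;1 0.01 -0.035 0.545 -0.019 -0.006 0.013;1 0.01 -0.035 0.545 -0.019 -0.006 0.013;1 0.01 -0.035 0.545 -0.019 -0.006 0.013;1 0.01 -0.035 0.545 -0.019 -0.006 0.013"

```text
clock: 13.42
eef_pos: [0.4446, 0.0878, 0.1695]
orientation: [69.6, 89.6, 163.5]
ft_force: [0.8, -0.6, 0.2]
gripper_width: 0.0869
```

```bash
python3 - <<'E'
from h import *
go(.4515,.298,.12,4)
E
```

```text
flip 1 shift [ 0.0499 -0.0216  0.2091] turn [-0.0015  0.0024 -0.0064] deg 0.4 q [ 31.6   8.3 -26.8  -0.4 -55.1 -27.5] w 0.08692662119047113 t 13.4167 p [0.4446 0.0878 0.1695]
```

Emit:
move_arm:
  motion: "1 0.01 -0.0215 0.209 -0.001 0.002 -0.006;1 0.01 -0.0215 0.209 -0.001 0.002 -0.006;1 0.02 -0.0215 0.209 -0.001 0.002 -0.006;1 0.03 -0.0215 0.209 -0.001 0.002 -0.006;1 0.04 -0.0215 0.209 -0.001 0.002 -0.006;1 0.05 -0.0215 0.209 -0.001 0.002 -0.006;1 0.05 -0.0215 0.209 -0.001 0.002 -0.006;1 0.05 -0.0215 0.209 -0.001 0.002 -0.006"

```text
clock: 14.08
eef_pos: [0.4502, 0.2972, 0.1178]
orientation: [128.0, 89.7, -138.0]
ft_force: [0.2, -0.4, 1.3]
gripper_width: 0.0875
```

```bash
python3 - <<'E'
from h import *
go(.4515,.298,.026,4)
E
```

```text
flip 1 shift [ 0.0918 -0.0017  0.001 ] turn [ 0.0004 -0.0032 -0.0041] deg 0.3 q [ 50.6  19.8 -19.6  -0.1 -50.9 -46.6] w 0.08746900147585844 t 14.0833 p [0.4502 0.2972 0.1178]
```

Emit:
move_arm:
  motion: "1 0.04 -0.001 0.001 0 -0.003 -0.004;1 0.075 -0.001 0.001 0 -0.003 -0.004;1 0.09 -0.001 0.001 0 -0.003 -0.004;1 0.091 -0.001 0.001 0 -0.003 -0.004;0.2 0.091 -0.001 0.001 0 -0.003 -0.004;0.2 0.091 -0.001 0.001 0 -0.003 -0.004;0.2 0.091 -0.001 0.001 0 -0.003 -0.004"

```text
clock: 14.67
eef_pos: [0.452, 0.2987, 0.0288]
orientation: [-49.0, 89.8, 45.0]
ft_force: [-0.1, -0.1, 0.7]
gripper_width: 0.0743
```

Emit:
move_arm:
  motion: "-1 0 0 0 0 0 0;-1 0 0 0 0 0 0;-1 0 0 0 0 0 0;-1 0 0 0 0 0 0;-1 0 0 0 0 0 0;-1 0 0 0 0 0 0;-1 0 0 0 0 0 0;-1 0 0 0 0 0 0"
  force: 18

```text
clock: 15.33
eef_pos: [0.452, 0.2988, 0.0293]
orientation: [-50.3, 89.8, 43.7]
ft_force: [-1.6, 0.3, 5.0]
gripper_width: 0.0452
```

```bash
python3 - <<'E'
from h import *
go(.4515,.298,.026,4)
E
```

```text
flip 1 shift [ 0.0032  0.0006 -0.0008] turn [0.0005 0.0026 0.0032] deg 0.2 q [ 50.6  26.7 -24.8   0.  -38.3 -46.6] w 0.045208933755056094 t 15.3333 p [0.452  0.2988 0.0293]
```

Emit:
move_arm:
  motion: "-1 0 0 0 0 0 0;-1 -0.02 0 0 0 0 0;-1 -0.06 0 0 0 0 0;-1 -0.1 0 0 0 0 0;-1 -0.14 0 0 0 0 0;-1 -0.14 0 0 0 0 0;-1 -0.14 0 0 0 0 0"

```text
clock: 15.92
eef_pos: [0.4524, 0.2995, 0.1713]
orientation: [-44.4, 89.4, 49.6]
ft_force: [-0.7, -0.7, -1.1]
gripper_width: 0.0458
```

```bash
python3 - <<'E'
from h import *
go(.443,-.310,.16,2.8)
s=eyes.camera('side');crop(s,230,130,200,270,2.2,'pics/s7.png')
E
```

```text
flip 1 shift [ 0.0067  0.052  -0.6074] turn [0.0212 0.0071 0.0068] deg 1.3 q [ 50.6  16.3 -15.9   0.  -57.2 -46.6] w 0.045777984069479714 t 15.9167 p [0.4524 0.2995 0.1713]
```

View pics/s7.png

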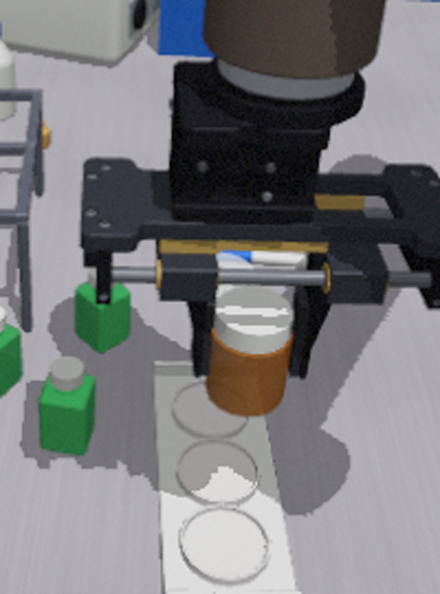

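Emit:
move_arm:
  motion: "-1 0 0.052 -0.607 0.021 0.007 0.007;-1 0 0.052 -0.607 0.021 0.007 0.007;-1 0 0.052 -0.607 0.021 0.007 0.007;-1 0 0.052 -0.607 0.021 0.007 0.007;-1 0 0.052 -0.607 0.021 0.007 0.007;-1 0 0.052 -0.607 0.021 0.007 0.007;-1 0 0.052 -0.607 0.021 0.007 0.007;-1 0 0.052 -0.607 0.021 0.007 0.007"

```text
clock: 16.63
eef_pos: [0.4441, -0.0369, 0.1658]
orientation: [114.2, 89.5, -153.0]
ft_force: [0.9, 0.4, -0.8]
gripper_width: 0.0452
```

```bash
python3 - <<'E'
from h import *
go(.443,-.310,.16,2.8)
E
```

```text
flip 1 shift [ 0.0069  0.0144 -0.2727] turn [ 0.     -0.0038 -0.0085] deg 0.5 q [ 16.3   7.9 -28.2   0.1 -54.5 -13.6] w 0.045229053527996534 t 16.6333 p [ 0.4441 -0.0369  0.1658]
```

Emit:
move_arm:
  motion: "-1 0 0.0145 -0.273 0 0 -0.008;-1 0 0.0145 -0.273 0 0 -0.008;-1 0 0.0145 -0.273 0 0 -0.008;-1 0 0.0145 -0.273 0 0 -0.008;-1 0 0.0145 -0.273 0 0 -0.008;-1 0 0.0145 -0.273 0 0 -0.008;-1 0.01 0.0145 -0.273 0 0 -0.008;-1 0.01 0.0145 -0.273 0 0 -0.008"

```text
clock: 17.3
eef_pos: [0.4404, -0.3136, 0.1523]
orientation: [96.7, 89.6, -170.9]
ft_force: [-0.2, 0.1, -1.4]
gripper_width: 0.0453
```

```bash
python3 - <<'E'
from h import *
go(.443,-.310,.06,2.8)
s=eyes.camera('side');crop(s,260,50,200,200,3,'pics/s8.png')
E
```

```text
flip 1 shift [ 0.0923 -0.0034  0.0035] turn [-0.0062 -0.0008 -0.0074] deg 0.6 q [-18.1  17.7 -17.1   0.2 -55.6  20.5] w 0.04531291261448996 t 17.3 p [ 0.4404 -0.3136  0.1523]
```

View pics/s8.png

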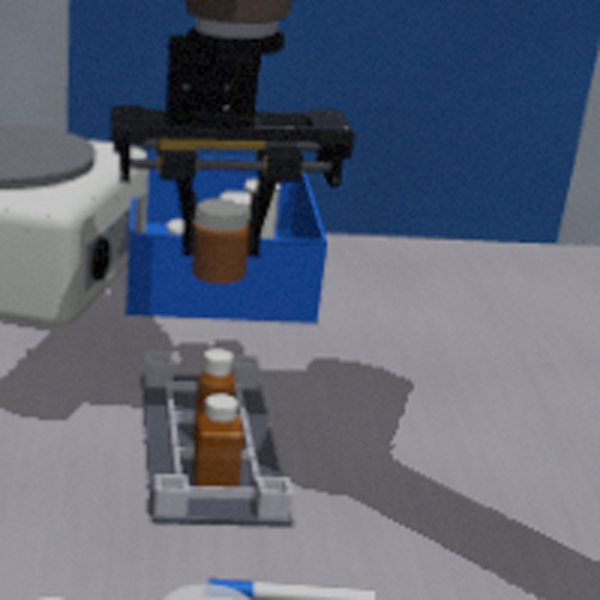

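Emit:
move_arm:
  motion: "-1 0.03 -0.0025 0.0035 -0.006 0 -0.007;-1 0.06 -0.0025 0.0035 -0.006 0 -0.007;-1 0.085 -0.0025 0.0035 -0.006 0 -0.007;-1 0.1 -0.0025 0.0035 -0.006 0 -0.007;-1 0.11 -0.0025 0.0035 -0.006 0 -0.007;-1 0.115 -0.0025 0.0035 -0.006 0 -0.007;-1 0.115 -0.0025 0.0035 -0.006 0 -0.007;-1 0.115 -0.0025 0.0035 -0.006 0 -0.007"

```text
clock: 18.02
eef_pos: [0.4424, -0.3081, 0.0382]
orientation: [-177.1, 90.0, -84.2]
ft_force: [0.2, -0.2, 0.2]
gripper_width: 0.0455
```

```bash
python3 - <<'E'
from h import *
go(.443,-.310,.0263,2.8);print(observe()['ft_force'])
E
```

```text
flip 1 shift [ 0.0119 -0.0005 -0.0019] turn [ 0.0018 -0.0007  0.    ] deg 0.1 q [-17.6  25.8 -24.6   0.1 -39.6  20.4] w 0.045496315536839874 t 18.0167 p [ 0.4424 -0.3081  0.0382]
[ 0.2041 -0.1611  0.2299]
```

Emit:
move_arm:
  motion: "-1 0.006 0 -0.001 0 0 0;-1 0.009 0 -0.001 0 0 0;-1 0.011 0 -0.001 0 0 0;-1 0.0118 0 -0.001 0 0 0;-1 0.0118 0 -0.001 0 0 0;-1 0.0118 0 -0.001 0 0 0"

```text
clock: 18.52
eef_pos: [0.4425, -0.3092, 0.0266]
orientation: [-160.8, 89.9, -67.9]
ft_force: [-0.6, -0.4, -0.6]
gripper_width: 0.0461
```

```bash
python3 - <<'E'
from h import *
go(.443,-.310,.0263,2.8);print(observe()['ft_force'])
E
```

```text
flip 1 shift [ 0.0003 -0.0004 -0.0009] turn [ 0.0018 -0.0009  0.0003] deg 0.1 q [-17.7  26.8 -25.1   0.1 -38.1  20.5] w 0.0461266332872227 t 18.5167 p [ 0.4425 -0.3092  0.0266]
[-0.5717 -0.3724 -0.5517]
```

Emit:
move_arm:
  motion: "0.6 0.0005 0 0 0 0 0;0.6 0.0005 0 0 0 0 0;0.6 0.0005 0 0 0 0 0;0.6 0.0005 0 0 0 0 0;0.6 0.0005 0 0 0 0 0;0.6 0.0005 0 0 0 0 0"

```text
clock: 19.02
eef_pos: [0.4426, -0.3092, 0.0261]
orientation: [-153.7, 89.9, -60.8]
ft_force: [0.8, 0.1, 0.3]
gripper_width: 0.0684
```

Emit:
move_arm:
  motion: "1 -0.03 0 0 0 0 0;1 -0.07 0 0 0 0 0;1 -0.11 0 0 0 0 0;1 -0.15 0 0 0 0 0;1 -0.19 0 0 0 0 0;1 -0.22 0 0 0 0 0;1 -0.22 0 0 0 0 0"

```text
clock: 19.6
eef_pos: [0.4457, -0.3109, 0.2542]
orientation: [-123.1, 89.1, -30.2]
ft_force: [0.6, 0.3, 1.1]
gripper_width: 0.0868
```

```bash
python3 - <<'E'
from h import *
go(.664,-.0195,.25,5.9)
E
```

```text
flip 1 shift [ 0.0049 -0.2331  0.2797] turn [-0.0511 -0.0093  0.0135] deg 3.1 q [-17.7  12.3  -8.9   0.2 -67.9  20.6] w 0.08680005964203173 t 19.6 p [ 0.4457 -0.3109  0.2542]
```

Emit:
move_arm:
  motion: "1 0 -0.233 0.28 -0.05 -0.009 0.013;1 0 -0.233 0.28 -0.05 -0.009 0.013;1 0 -0.233 0.28 -0.05 -0.009 0.013;1 0 -0.233 0.28 -0.05 -0.009 0.013;1 0 -0.233 0.28 -0.05 -0.009 0.013;1 0 -0.233 0.28 -0.05 -0.009 0.013;1 0 -0.233 0.28 -0.05 -0.009 0.013;1 0 -0.233 0.28 -0.05 -0.009 0.013"

```text
clock: 20.27
eef_pos: [0.6455, -0.0423, 0.2539]
orientation: [-160.1, 90.0, -64.3]
ft_force: [0.1, -0.8, 0.3]
gripper_width: 0.0871
```

```bash
python3 - <<'E'
from h import *
go(.664,-.0195,.22,5.9)
t=eyes.camera('top');crop(t,328,218,120,64,6,'pics/t9.png')
s=eyes.camera('side');crop(s,240,130,180,125,4,'pics/s9.png')
E
```

```text
flip 1 shift [ 0.0338 -0.0208  0.0208] turn [-0.0009 -0.0002  0.0001] deg 0.1 q [ 10.6  23.2   6.7   0.  -73.5  -4.7] w 0.08714899021853983 t 20.2667 p [ 0.6455 -0.0423  0.2539]
```

View pics/t9.png

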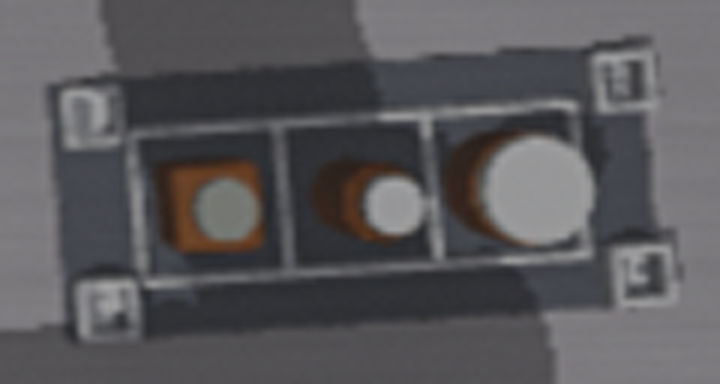

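View pics/s9.png

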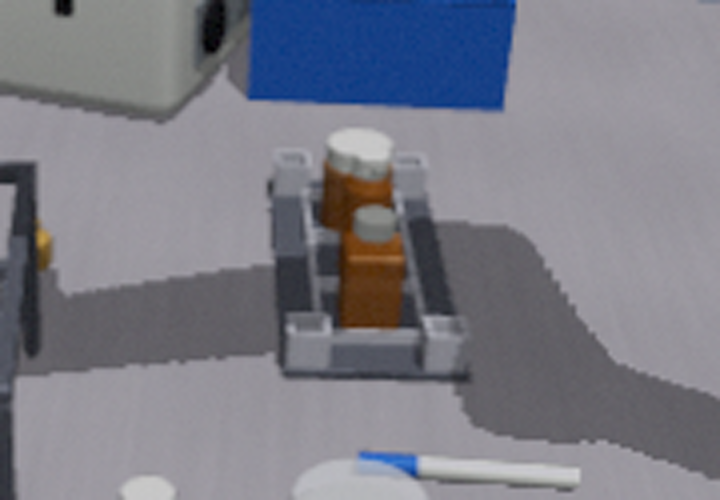

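```bash
python3 - <<'E'
from h import *
def px(u,v,s,x0,y0): return ((u+.5)/s-.5+x0,(v+.5)/s-.5+y0)
S=np.array([onz(px(u,v,6,328,218),.029,'top') for u,v in [(93,115),(623,80),(643,272),(108,308)]]);c=S.mean(0)
a=np.radians(2.78);X=np.array([np.cos(a),np.sin(a)]);Y=np.array([-np.sin(a),np.cos(a)])
for n,u,v,z in (('sq',228,209,.078),('slim',393,206,.088),('jar',537,189,.066)):
    p=onz(px(u,v,6,328,218),z,'top')[:2]-c[:2];print(n,p@X,p@Y)
E
```

```text
sq 0.0008079536657606395 0.0656137118145834
slim -0.0015903812279770906 0.003499243739156746
jar -0.00026457063954000103 -0.059083055852893515
```

All three bottles are upright and within 4 mm of their pocket centres. Next, the upper frame.

Emit:
move_arm:
  motion: "1 0.03 -0.021 0.021 0 0 0;1 0.034 -0.021 0.021 0 0 0;1 0.034 -0.021 0.021 0 0 0;1 0.034 -0.021 0.021 0 0 0;1 0.034 -0.021 0.021 0 0 0"

```text
clock: 20.78
eef_pos: [0.6662, -0.0173, 0.2193]
orientation: [-105.0, 89.9, -8.9]
ft_force: [-0.2, -0.5, 1.3]
gripper_width: 0.0866
```

```bash
python3 - <<'E'
from h import *
go(.664,-.0195,.134,5.9)
s=eyes.camera('side');crop(s,130,60,170,220,2.7,'pics/s10.png')
E
```

```text
flip 1 shift [ 0.0853  0.0025 -0.002 ] turn [ 0.0036 -0.0004  0.0014] deg 0.2 q [ 12.4  26.2   6.5   0.  -70.3  -6.3] w 0.08661175416727358 t 20.7833 p [ 0.6662 -0.0173  0.2193]
```

View pics/s10.png

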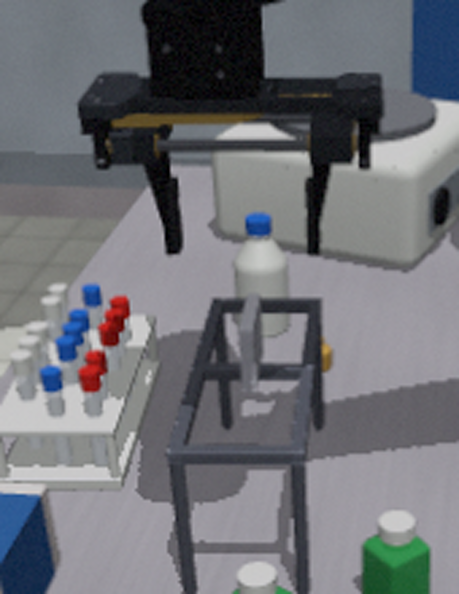

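Emit:
move_arm:
  motion: "0 0.03 0.0025 -0.002 0 0 0;0 0.06 0.0025 -0.002 0 0 0;0 0.078 0.0025 -0.002 0 0 0;0 0.085 0.0025 -0.002 0 0 0;0 0.085 0.0025 -0.002 0 0 0;0 0.085 0.0025 -0.002 0 0 0;0 0.085 0.0025 -0.002 0 0 0"

```text
clock: 21.42
eef_pos: [0.6655, -0.0198, 0.1372]
orientation: [-93.6, 89.6, 2.5]
ft_force: [0.5, -0.0, 0.8]
gripper_width: 0.0491
```

```bash
python3 - <<'E'
from h import *
go(.664,-.0195,.134,5.9)
s=eyes.camera('side');crop(s,130,60,170,220,2.7,'pics/s11.png')
E
```

```text
flip 1 shift [0.0032 0.0015 0.0004] turn [ 0.0034 -0.0004  0.0066] deg 0.4 q [ 12.2  29.5  -0.2   0.1 -59.9  -6.2] w 0.04912618847774902 t 21.4167 p [ 0.6655 -0.0198  0.1372]
```

View pics/s11.png

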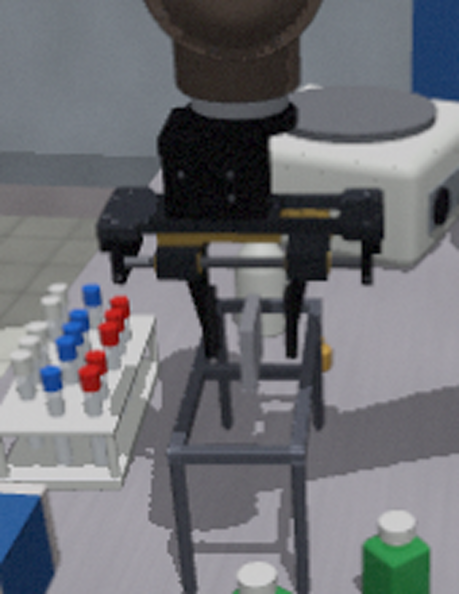

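The tab is centred between the fingers. Level the tool and close.

Emit:
move_arm:
  motion: "-0.3 0.002 0.001 0 0.003 0 0.006;-1 0.002 0.001 0 0.003 0 0.006;-1 0.002 0.001 0 0.003 0 0.006;-1 0.002 0.001 0 0.003 0 0.006;-1 0.002 0.001 0 0.003 0 0.006;-1 0.002 0.001 0 0.003 0 0.006;-1 0.002 0.001 0 0.003 0 0.006;-1 0.002 0.001 0 0.003 0 0.006"
  force: 40

```text
clock: 22.13
eef_pos: [0.6647, -0.0197, 0.1351]
orientation: [-111.4, 89.9, -15.4]
ft_force: [-0.2, -0.2, -0.6]
gripper_width: 0.0097
```

Emit:
move_arm:
  motion: "-1 0 0 0 0 0 0;-1 0 0 0 0 0 0;-1 0 0 0 0 0 0;-1 0 0 0 0 0 0"

```text
clock: 22.47
eef_pos: [0.6647, -0.0197, 0.135]
orientation: [-113.9, 89.9, -17.9]
ft_force: [-0.3, 0.5, 0.1]
gripper_width: 0.0099
```

```bash
python3 - <<'E'
from h import *
go(.664,-.0195,.134,5.9);print(observe()['ft_force'])
E
```

```text
flip 1 shift [0.001  0.0007 0.0002] turn [ 0.0012 -0.0004  0.0009] deg 0.1 q [ 12.2  29.6  -0.2   0.  -60.1  -6.3] w 0.00985786089731607 t 22.4667 p [ 0.6647 -0.0197  0.135 ]
[-0.3231  0.4669  0.0546]
```

Emit:
move_arm:
  motion: "-1 -0.02 0 0 0 0 0;-1 -0.05 0 0 0 0 0;-1 -0.08 0 0 0 0 0;-1 -0.11 0 0 0 0 0;-1 -0.135 0 0 0 0 0;-1 -0.135 0 0 0 0 0;-1 -0.135 0 0 0 0 0"

```text
clock: 23.05
eef_pos: [0.6643, -0.0193, 0.2702]
orientation: [-56.5, 89.9, 39.4]
ft_force: [-0.1, 0.9, -5.5]
gripper_width: 0.0097
```

```bash
python3 - <<'E'
from h import *
go(.44,-.2485,.27,2.8);print(observe()['ft_force'],observe()['torque'])
s=eyes.camera('side');crop(s,130,60,190,220,2.7,'pics/s12.png')
E
```

```text
flip 1 shift [-0.0004  0.2468 -0.2048] turn [0.0546 0.0011 0.0016] deg 3.1 q [ 12.2  24.5  11.1  -0.1 -76.5  -6.3] w 0.009746846160673483 t 23.05 p [ 0.6643 -0.0193  0.2702]
[-0.1089  0.8517 -5.4642] [ 0.0918  0.1507 -0.01  ]
```

View pics/s12.png

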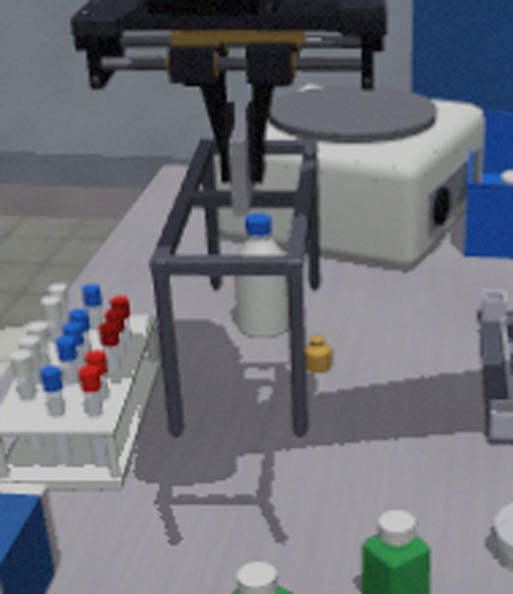

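Emit:
move_arm:
  motion: "-1 0 0.035 -0.01 0.01 0 0;-1 0 0.07 -0.04 0.02 0 0;-1 0 0.1 -0.065 0.03 0 0;-1 0 0.13 -0.09 0.04 0 0;-1 0 0.16 -0.12 0.05 0 0;-1 0 0.19 -0.15 0.055 0 0;-1 0 0.22 -0.18 0.055 0 0;-1 0 0.247 -0.205 0.055 0 0"

```text
clock: 23.77
eef_pos: [0.4355, -0.2493, 0.2655]
orientation: [66.4, 89.5, 159.1]
ft_force: [0.8, -0.2, -4.0]
gripper_width: 0.0099
```

Emit:
move_arm:
  motion: "-1 0 0 0 0 0 0;-1 0 0 0 0 0 0;-1 0 0 0 0 0 0"

```text
clock: 24.02
eef_pos: [0.4344, -0.2491, 0.2635]
orientation: [65.2, 89.3, 157.9]
ft_force: [-0.2, 0.0, -3.5]
gripper_width: 0.0097
```

```bash
python3 - <<'E'
from h import *
go(.44,-.2485,.27,2.8)
E
```

```text
flip 1 shift [-0.0066 -0.0055  0.0003] turn [-0.0023  0.0054 -0.0118] deg 0.8 q [-11.3   8.6 -12.1  -0.1 -70.1  14. ] w 0.009718972654965947 t 24.0167 p [ 0.4344 -0.2491  0.2635]
```

Emit:
move_arm:
  motion: "-1 0.01 -0.0055 0 -0.002 0.005 -0.011;-1 0.03 -0.0055 0 -0.002 0.005 -0.011;-1 0.05 -0.0055 0 -0.002 0.005 -0.011;-1 0.065 -0.0055 0 -0.002 0.005 -0.011;-1 0.075 -0.0055 0 -0.002 0.005 -0.011;-1 0.075 -0.0055 0 -0.002 0.005 -0.011;-1 0.075 -0.0055 0 -0.002 0.005 -0.011;-1 0.075 -0.0055 0 -0.002 0.005 -0.011"

```text
clock: 24.68
eef_pos: [0.4402, -0.2484, 0.1893]
orientation: [-118.3, 89.9, -25.5]
ft_force: [0.6, -0.3, -3.4]
gripper_width: 0.0094
```

```bash
python3 - <<'E'
from h import *
go(.44,-.2485,.185,2.8)
s=eyes.camera('side');crop(s,270,90,150,160,3.7,'pics/s13.png')
t=eyes.camera('top');crop(t,310,200,140,90,5.5,'pics/t13.png')
E
```

```text
flip 1 shift [ 0.0043  0.0002 -0.0001] turn [ 0.0009 -0.0005  0.0009] deg 0.1 q [-11.   12.  -19.    0.  -58.9  13.8] w 0.009405215753629386 t 24.6833 p [ 0.4402 -0.2484  0.1893]
```

View pics/s13.png

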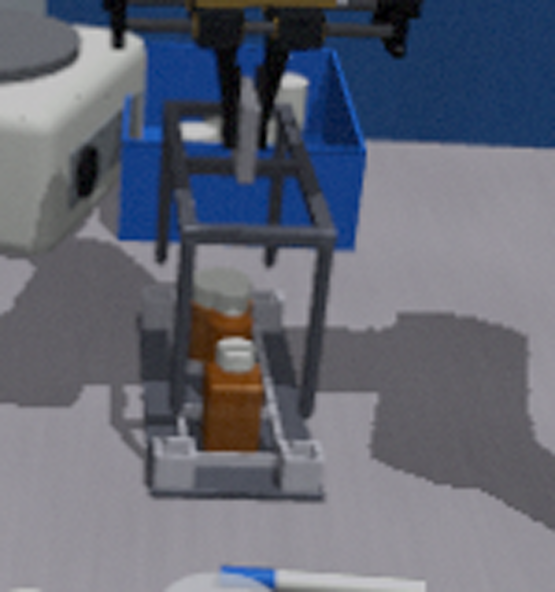

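View pics/t13.png

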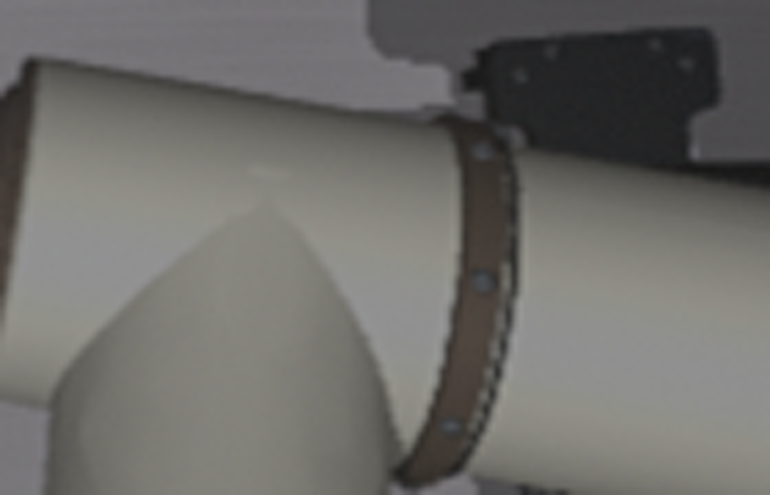

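```bash
python3 - <<'E'
from h import *
def px(u,v,s,x0,y0): return ((u+.5)/s-.5+x0,(v+.5)/s-.5+y0)
s=cv2.imread('pics/s13.png')
q=np.array([[1,1],[-1,1],[1,-1],[-1,-1]])*[.04,.11]
a=np.radians(2.8);R=np.array([[np.cos(a),-np.sin(a)],[np.sin(a),np.cos(a)]])
o=observe();z=o['eef_pos'][2]-.135
print('feet z',z)
F=[onz(px(u,v,3.7,270,90),z,'side')[:2] for u,v in [(178,411),(307,411),(163,261),(270,263)]]
print('feet c side',np.mean(F,0),F, np.linalg.norm(F[0]-F[1]))
P=[onz(px(u,v,3.7,270,90),.029,'side')[:2] for u,v in [(173,445),(301,450)]]
print('near sockets',P,np.mean(P,0))
# project expected feet & socket rims
f=(R@q.T).T+[.4402,-.2484]
print(((proj(np.c_[f,np.full(4,z)],'side')-[270,90]+.5)*3.7-.5))
im=eyes.camera('side');c=cv2.resize(im[170:230,300:365,::-1],None,fx=9,fy=9,interpolation=cv2.INTER_CUBIC);cv2.imwrite('pics/s14.png',c)
E
```

```text
feet z 0.05455973896284172
feet c side [ 0.4388 -0.2544] [array([ 0.4738, -0.1395]), array([ 0.3936, -0.1474]), array([ 0.4837, -0.3627]), array([ 0.4042, -0.3678])] 0.08057803514562084
near sockets [array([ 0.4753, -0.1409]), array([ 0.3951, -0.1426])] [ 0.4352 -0.1417]
[[176.38   413.261 ]
 [305.7599 416.5038]
 [160.5543 264.4528]
 [268.6072 267.1577]]
```

View pics/s14.png

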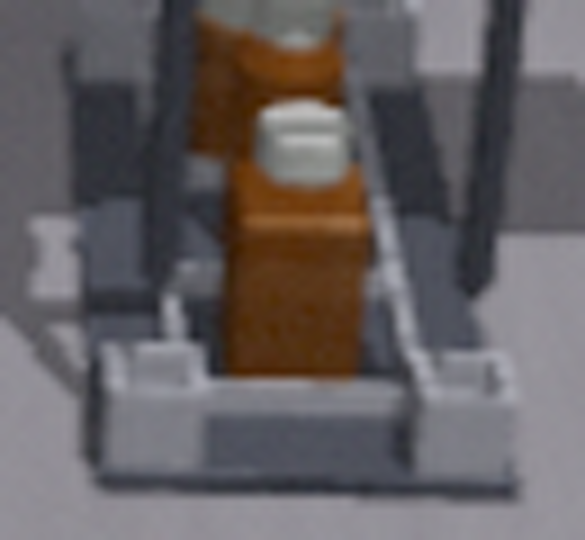

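```bash
python3 - <<'E'
from h import *
def px(u,v,s,x0,y0): return ((u+.5)/s-.5+x0,(v+.5)/s-.5+y0)
a=np.radians(2.8);R=np.array([[np.cos(a),-np.sin(a)],[np.sin(a),np.cos(a)]])
q=np.array([[1,1],[-1,1]])*[.04,.11]
P=[onz(px(u,v,9,300,170),.029,'side')[:2] for u,v in [(155,366),(466,374)]]
print(P,[p-R@k for p,k in zip(P,q)])
im=eyes.camera('side')
# draw predicted socket rims for candidate centres
for i,c in enumerate([(.4400,-.2488),(.4403,-.2455)]):
    v=cv2.resize(im[110:235,290:375,::-1],None,fx=6,fy=6,interpolation=cv2.INTER_CUBIC)
    for sx in(1,-1):
        for sy in (1,-1):
            for h in(.012,.009):
                k=np.array([[1,1],[1,-1],[-1,-1],[-1,1]])*h+[.04*sx,.11*sy]
                w=np.c_[(R@k.T).T+c,np.full(4,.029)]
                u=((proj(w,'side')-[290,110]+.5)*6-.5).round().astype(int)
                cv2.polylines(v,[u],True,(0,255,255) if h==.012 else (0,255,0),1)
    cv2.imwrite(f'pics/ov{i}.png',v)
E
python3 -c "
import cv2
a=cv2.imread('pics/ov0.png');b=cv2.imread('pics/ov1.png')
import numpy as np
cv2.imwrite('pics/ov.png',cv2.hconcat([a[-600:,110:],b[-600:,110:]])[:600])"
```

```text
[array([ 0.4744, -0.1395]), array([ 0.3942, -0.1433])] [array([ 0.4399, -0.2514]), array([ 0.4395, -0.2513])]
```

View pics/ov.png

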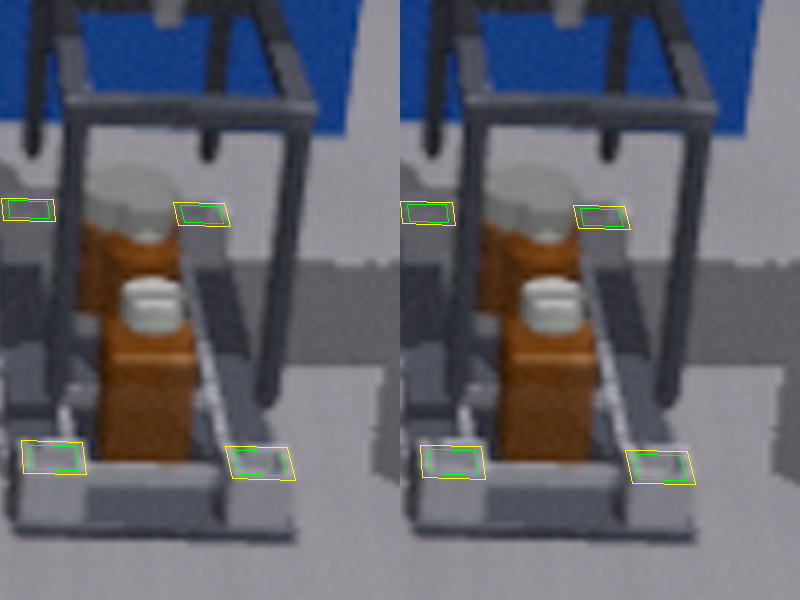

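Both cameras now put the base centre at (0.440, −0.249), and the overlay matches the rims. Lowering in steps.

Emit:
move_arm:
  motion: "-1 0.008 0 -0.001 0 0 0;-1 0.016 0 -0.001 0 0 0;-1 0.023 0 -0.001 0 0 0;-1 0.028 0 -0.001 0 0 0;-1 0.03 0 -0.001 0 0 0;-1 0.03 0 -0.001 0 0 0;-1 0.03 0 -0.001 0 0 0"

```text
clock: 25.47
eef_pos: [0.4397, -0.2496, 0.1592]
orientation: [-107.9, 89.9, -15.1]
ft_force: [0.8, -0.4, -3.3]
gripper_width: 0.0094
```

```bash
python3 - <<'E'
from h import *
go(.44,-.2495,.141,2.8);print(observe()['ft_force'],observe()['torque'])
im=eyes.camera('side');crop(im,290,110,85,125,4.7,'pics/s15.png')
E
```

```text
flip 1 shift [ 0.0182 -0.0003  0.0001] turn [ 0.     -0.0003  0.0009] deg 0.1 q [-11.2  13.8 -21.4   0.  -54.7  14. ] w 0.009422389027506766 t 25.4667 p [ 0.4397 -0.2496  0.1592]
[ 0.8027 -0.4271 -3.3371] [-0.0524  0.0785 -0.0084]
```

View pics/s15.png

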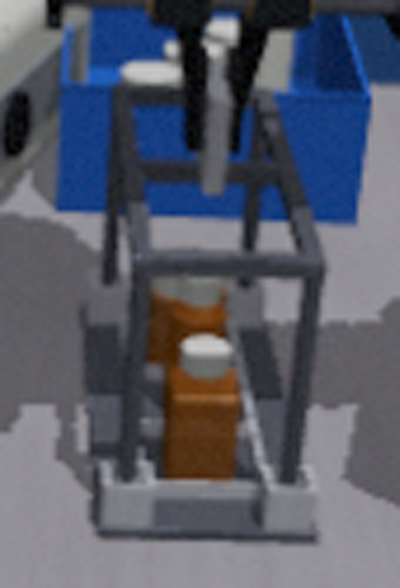

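The feet are inside the socket mouths and there is no contact force. Continuing down.

Emit:
move_arm:
  motion: "-1 0.005 0 0 0 0 0;-1 0.009 0 0 0 0 0;-1 0.013 0 0 0 0 0;-1 0.016 0 0 0 0 0;-1 0.0178 0 0 0 0 0;-1 0.0178 0 0 0 0 0;-1 0.0178 0 0 0 0 0"

```text
clock: 26.1
eef_pos: [0.44, -0.2497, 0.1416]
orientation: [-108.5, 89.9, -15.7]
ft_force: [-0.1, 0.7, -3.8]
gripper_width: 0.0097
```

```bash
python3 - <<'E'
from h import *
go(.44,-.2495,.141,2.8);print(observe()['ft_force'],observe()['torque'])
im=eyes.camera('side');crop(im,290,110,85,125,4.7,'pics/s16.png')
E
```

```text
flip 1 shift [ 0.0006 -0.      0.0002] turn [ 0.     -0.0005  0.0014] deg 0.1 q [-11.2  15.  -22.8   0.  -52.2  14. ] w 0.009705028768950515 t 26.1 p [ 0.44   -0.2497  0.1416]
[-0.1199  0.6938 -3.7731] [-0.0332  0.1298 -0.0729]
```

View pics/s16.png

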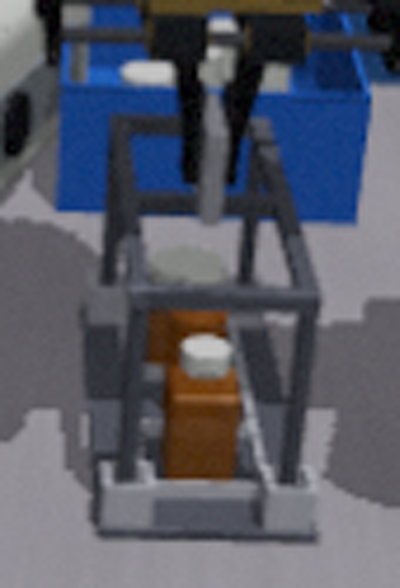

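Emit:
move_arm:
  motion: "-1 0.0008 0 0 0 0 0;-1 0.0015 0 0 0 0 0;-1 0.0015 0 0 0 0 0;-1 0.0015 0 0 0 0 0"

```text
clock: 26.48
eef_pos: [0.4405, -0.2498, 0.141]
orientation: [-111.6, 89.8, -18.8]
ft_force: [-0.6, 1.4, 0.8]
gripper_width: 0.0098
```

Contact is felt at the expected height. Releasing.

Emit:
move_arm:
  motion: "-0.2 0 0 0 0 0 0;-0.2 0 0 0 0 0 0;-0.2 0 0 0 0 0 0;-0.2 0 0 0 0 0 0;-0.2 0 0 0 0 0 0;-0.2 0 0 0 0 0 0"

```text
clock: 26.98
eef_pos: [0.4405, -0.2499, 0.141]
orientation: [-112.3, 89.8, -19.5]
ft_force: [0.1, 0.7, 0.4]
gripper_width: 0.0335
```

```bash
python3 - <<'E'
from h import *
go(.44,-.2495,.23,2.8);print(observe()['ft_force'],observe()['torque'])
E
```

```text
flip 1 shift [-0.089   0.0003  0.0003] turn [ 0.0003 -0.0012  0.0029] deg 0.2 q [-11.2  15.  -22.8   0.  -52.   14. ] w 0.03345559100690758 t 26.9833 p [ 0.4405 -0.2499  0.141 ]
[0.0848 0.6539 0.3721] [ 0.0854  0.1529 -0.0088]
```

Emit:
move_arm:
  motion: "-0.2 -0.015 0 0 0 0 0;-0.2 -0.03 0 0 0 0 0;-0.2 -0.05 0 0 0 0 0;-0.2 -0.08 0 0 0 0 0;-0.2 -0.11 0 0 0 0 0;-0.2 -0.14 0 0 0 0 0;-0.2 -0.15 0 0 0 0 0;-0.2 -0.15 0 0 0 0 0"

```text
clock: 27.65
eef_pos: [0.4415, -0.2503, 0.2943]
orientation: [-111.3, 89.4, -18.4]
ft_force: [-0.1, -0.4, -0.2]
gripper_width: 0.0344
```

```bash
python3 - <<'E'
from h import *
go(.44,.05,.29,2.8)
E
```

```text
flip 1 shift [ 0.0033 -0.0133  0.3   ] turn [ 0.0006 -0.0037  0.0096] deg 0.6 q [-11.1   7.5  -9.    0.1 -72.9  14. ] w 0.03444456128644982 t 27.65 p [ 0.4415 -0.2503  0.2943]
```

Emit:
move_arm:
  motion: "-0.2 0 -0.013 0.3 0 0 0;-0.2 0 -0.013 0.3 0 0 0;-0.2 0 -0.013 0.3 0 0 0;-0.2 0 -0.013 0.3 0 0 0;-0.2 0 -0.013 0.3 0 0 0;-0.2 0 -0.013 0.3 0 0 0;-0.2 0 -0.013 0.3 0 0 0;-0.2 0 -0.013 0.3 0 0 0"

```text
clock: 28.32
eef_pos: [0.4389, 0.0543, 0.2917]
orientation: [-112.8, 89.5, -19.6]
ft_force: [-0.0, -1.1, -1.2]
gripper_width: 0.035
```

```bash
python3 - <<'E'
from h import *
t=eyes.camera('top');crop(t,320,205,135,90,5.8,'pics/t17.png')
im=eyes.camera('side');crop(im,290,110,85,125,4.7,'pics/s17.png')
E
```

```text
(no output)
```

View pics/t17.png

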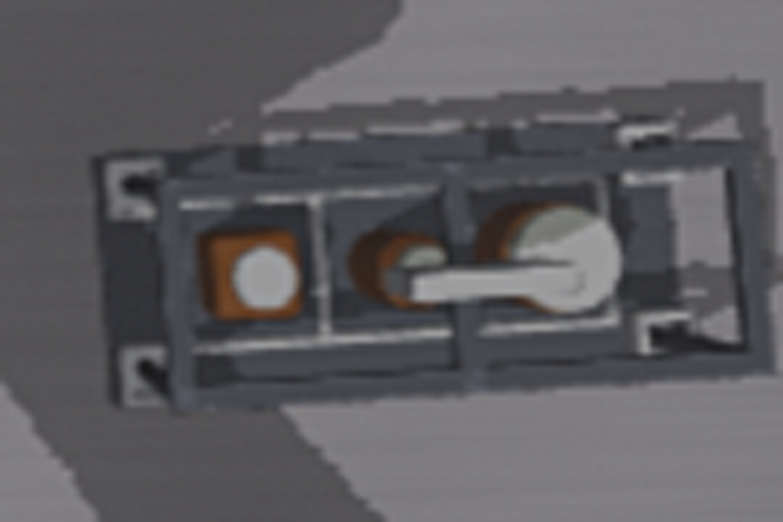

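View pics/s17.png

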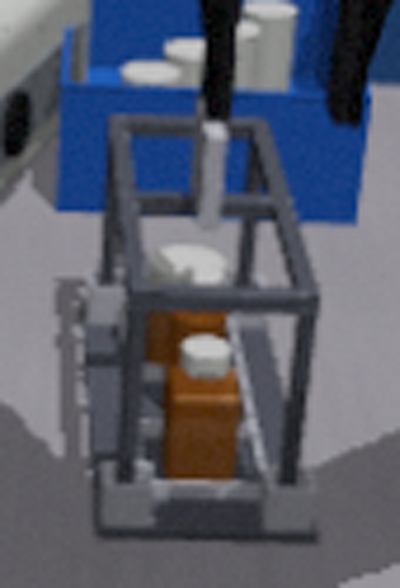

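```bash
python3 - <<'E'
from h import *
def px(u,v,s,x0,y0): return ((u+.5)/s-.5+x0,(v+.5)/s-.5+y0)
t=[px(u,v,5.8,320,205) for u,v in [(162,180),(755,140),(775,375),(180,410)]]
D=np.array([onz(p,.131,'top') for p in t]);print(D[:,:2],D.mean(0));d=D[0]-D[1]+D[3]-D[2];print(np.degrees(np.arctan2(-d[0],d[1])),np.linalg.norm(D[0]-D[1]),np.linalg.norm(D[1]-D[2]))
# side corners same order: far-x/left, far-x/right, near-x right, near-x left
s=[px(u,v,4.7,290,110) for u,v in [(130,291),(108,118),(266,120),(319,291)]]
E=np.array([onz(p,.131,'side') for p in s]);print(E[:,:2],E.mean(0))
for a,b in zip(t,s): print(tri(a,b))
E
```

```text
[[ 0.4789 -0.1348]
 [ 0.4898 -0.3621]
 [ 0.4002 -0.365 ]
 [ 0.3906 -0.1388]] [ 0.4399 -0.2502  0.131 ]
2.592056234038557 0.22751489224121443 0.08956822070850799
[[ 0.4795 -0.1343]
 [ 0.4908 -0.3561]
 [ 0.4017 -0.3635]
 [ 0.391  -0.1438]] [ 0.4407 -0.2494  0.131 ]
(array([ 0.4792, -0.1349,  0.1307]), np.float64(0.0005892589899916266))
(array([ 0.4902, -0.3632,  0.1283]), np.float64(0.0009861587433180898))
(array([ 0.4008, -0.3652,  0.1304]), np.float64(0.0013375970518601002))
(array([ 0.3913, -0.1385,  0.1336]), np.float64(0.0008294248984009075))
```

The deck is centred at (0.440, −0.250) with its top at about 0.131 m, which is the seated height, and yaw is 2.6° against the base's 2.8°. Handing in.

```bash
python3 -c "
from plant import robot
print(robot.finish_job())"
```

```text
the job is handed in; nothing more can be done
None
```

I moved the three amber bottles into the lower frame in reverse order: square on the left, slim in the middle, jar on the right. I then fitted the upper frame over them, let go, moved the arm clear and handed in at about 28.4 s. `finish_job` gave no verdict.

- **Bottles:** measured from the top camera before the frame went on, all three were within about 4 mm of their pocket centres. They look upright in the last pictures, though the slim one is partly hidden there. I did not measure their positions again after seating the frame.
- **Upper frame:** its centre is within about 1–2 mm of the lower frame's centre, its yaw is 2.6° against 2.8°, and the deck top averages about 0.131 m, which is the seated height. Contact was felt at the expected height as it went down.
- **Disagreements:** the first side-camera fix on the lower frame's y differed from the top camera by 4 mm. A re-measure and overlay settled it at about −0.249 m, and the posts then entered freely. The four deck corners gave heights from 0.128 to 0.134 m, which I put down to pixel noise.

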